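Tip a tray of optics hardware into the dust-off tub and start it

ROBOT

A 6-joint arm with a two-finger parallel gripper is mounted at the origin on the work surface. World frame = base frame: x ahead of the robot, y to its left, z up, the work surface at z = 0. Lengths are in mm, angles in rad, forces in N, time in s.
With the tool pointing down it reaches from about 350 to 775 mm from the base axis. Payload 7.3 kg.
Tool frame: the origin (TCP) lies at the very end of the fingers, on their centre line; the grasp point (between the pads) lies 19 mm behind it (bot.tcp_to_grasp is the distance from the TCP to the grasp point, in mm); z points along the fingers, y is the direction in which the jaws open and shut (so a half turn about z gives the same grasp; the last joint's range is limited). The gripper opens to 92 mm and grips with 3 to 60 N. Pads are 19 mm wide; open, the fingers measure 130 mm over their backs; the gripper's body (75 mm by 190 mm) begins 47 mm behind the grasp point.
Start: joints at [-1.25, 0.342, 1.524, -0, 1.275, -0.146], TCP at [236.29, -468.841, 226.741] pointing down, gripper open.
Joint ranges: [-2.53, 2.53], [-0.77, 2.02], [0.04, 2.7], [-1, 4.14], [0.28, 2.66], [-3.11, 3.11]. Speed limits (rad/s): [2.57, 2.57, 3.14, 3.14, 3.14, 3.14].

INTERFACE

Orientations are given as [roll, pitch, yaw] about the fixed x, y, z axes, in that order (R = Rz(yaw) Ry(pitch) Rx(roll)).
In Python, from plant import bot gives the robot as it stands. The module is installed in compiled form; this text tells all that it offers.
- The arm moves only by the tool carry_out, never from a script. Its argument "motion" is a list of rows, each a list of 5 numbers: the closure, from 0 (fully open) to 1 (shut), then the shift along the tool's x, y, z in mm, then the turn about the tool's z in degrees. In form: [[claw, dx, dy, dz, spin], ...]. A call has 1 to 10 rows; each row is the pose to reach, as a shift and turn from the pose measured when the call began, along the tool's axes at that moment; what a row does not reach only later rows make up. A row lasts 1/8 s, in which the tool goes at most 62.5 mm and 10.7 degrees, less where a joint would pass 70% of its speed; a pose out of reach is approached as far as the arm can. A call with a gripper value outside its range is refused whole. The fingers move at their own pace and stop on an object; the grip force is fixed at half the most. Time passes only in rows, so rows that repeat a pose let the fingers close. It gives the time, the measured TCP pose, the force and the opening at its end, in the units of the state.
- bot.get_obs(): the state, without advancing time (a new reading comes with each control period).
- bot.capture(name): name is "scene" or "top" or "wrist"; returns a dict with "color" (384x512x3 uint8, red, green, blue), "depth" (384x512 float32, mm along the optical axis (not along the pixel's ray), 0 where there is no reading), "K" (3x3 intrinsics, pixels), "camera_from_world" (4x4, takes a point from world to camera coordinates). Camera axes: x right, y down, z forward; pixel columns grow to the right and rows downward; lengths in mm; the calibration is good to about 2 mm. A picture is of the moment at which its call begins.
- bot.close_job(): hands the job in, once; it reports no verdict.
The state is a dict: "time": time; "joint_positions": joint angles; "dq": joint speeds; "tau": joint torques, N m; "tool_pos": TCP position; "tcp_rot": TCP orientation; "contact_force": force on the tool from outside, world axes, zero at the start; "moment": the same for the moment, N m; "grip_width": finger opening in mm.
Only numpy, scipy, OpenCV 4.12 (cv2) and the standard library are available. Lean on these libraries where they do the work, as an engineer would, in place of code of your own. Each camera call takes 0.05 s, during which the arm holds its last target.

TASK

Gather every loose clamp and foot lying on the bench onto the hardware tray with those already there, lift the tray with the whole load on it and tip it over the tub so that all the pieces slide in. Put the emptied tray back flat and square on its mat, and only then press the control box's knob fully down, turn it clockwise to its end stop and let it spring up again. Any piece that misses the tub must still end up in it, and the mirror mount, lens cell and screwdriver must be left alone.

Things in the scene. Friction and masses are not known exactly. Their poses are not given: they have to be found in the camera images.
- tray: steel tray, 220 mm long (x), 166 wide (y), floor 4 thick, side and back walls 24 high; the +x end has no wall: the pouring mouth. A carrying bar bridges its middle, underside 62 mm above the floor's top. Pieces slide from about 20 degrees; at 50 degrees it empties. 0.32 kg. Origin: centre of the underside, z up. Starts on the mat with clamp1 and foot1 in its rear half
- tray_bar (a point): centre of the tray's carrying bar, 79 mm above the tray's underside at mid-length. The bar runs along the tray's y, 174 mm long, 14 mm thick (along x) and 26 mm high, with flat faces
- tray_mouth (a point): middle of the open pouring edge, on the floor's top face at the tray's +x end; same axes as the tray
- mat: fixed flat black rubber mat, 240 x 180 x 3 mm (x, y, z), where the tray belongs; origin at the centre of its underside; the tray's x lies along the mat's x at the start
- tub: fixed open-topped steel dust-off tub, 190 x 190 mm outside, 90 mm high, walls and floor 5 mm; origin at the centre of its underside
- control_box: fixed black control box with red ends, 120 x 130 x 60 mm high, the knob in the middle of its top; origin at the centre of its underside
- knob_grip (a point): point on the knob's axis at the height to grip, 33 mm above the box's top with the knob up (it sinks and turns with the knob). The grip is a bar along this point's x, 54 mm long, 16 mm thick (y) and 30 mm high, its underside 16 mm above the box's top
- knob_press (a joint): how far the knob is pressed down, m: 0 is up, 0.007 fully down; a spring of 3 N at the top to 10 N fully down lifts it again
- knob_turn (a joint): the knob's turn, rad, growing clockwise seen from above: starts at 0 to 0.2 (stopped), ends at a firm stop at 1.2 (running). Unless pressed at least 5 mm a catch blocks it at about 0.37; past about 0.85 it can spring up again and is caught there. Stays where it is left
- mirror_mount: bystander: mirror mount on a post, 140 mm high; origin at the centre of its foot
- lens_cell: bystander: round lens cell standing on the bench, 60 mm across and 35 mm high; origin at the centre of its underside
- driver: bystander: red-handled screwdriver, 170 mm, lying on the bench
- clamp1: grey post clamp, a block 64 x 30 x 24 mm (x, y, z) with a dark bore and a brass screw head drawn on its top; about 55 g, origin at the centre of its underside, x along its length; always starts in the tray
- clamp2: grey post clamp, a block 64 x 30 x 24 mm (x, y, z) with a dark bore and a brass screw head drawn on its top; about 55 g, origin at the centre of its underside, x along its length; may be absent; if present it starts lying flat on the bench outside the tray
- clamp3: grey post clamp, a block 64 x 30 x 24 mm (x, y, z) with a dark bore and a brass screw head drawn on its top; about 55 g, origin at the centre of its underside, x along its length; may be absent; if present it starts lying flat on the bench outside the tray
- clamp4: grey post clamp, a block 64 x 30 x 24 mm (x, y, z) with a dark bore and a brass screw head drawn on its top; about 55 g, origin at the centre of its underside, x along its length; may be absent; if present it starts lying flat on the bench outside the tray
- foot1: dark slotted foot, a flat bar 76 x 26 x 16 mm (x, y, z) with a dark slot along its top; about 65 g, origin at the centre of its underside, x along its length; always starts in the tray
- foot2: dark slotted foot, a flat bar 76 x 26 x 16 mm (x, y, z) with a dark slot along its top; about 65 g, origin at the centre of its underside, x along its length; may be absent; if present it starts lying flat on the bench outside the tray
- foot3: dark slotted foot, a flat bar 76 x 26 x 16 mm (x, y, z) with a dark slot along its top; about 65 g, origin at the centre of its underside, x along its length; may be absent; if present it starts lying flat on the bench outside the tray
- foot4: dark slotted foot, a flat bar 76 x 26 x 16 mm (x, y, z) with a dark slot along its top; about 65 g, origin at the centre of its underside, x along its length; may be absent; if present it starts lying flat on the bench outside the tray

How it is judged (in metres and radians):
On the way, in this order (a step that is already met when the one before it is completed fails the run):
1. the tray is lifted clear of the bench with every piece on it (height (world z) of tray above 0.04 m and x of clamp1 in the frame of tray between -0.115 and 0.115 m and y of clamp1 in the frame of tray between -0.083 and 0.083 m and z of clamp1 in the frame of tray between -0.01 and 0.07 m and x of clamp2 in the frame of tray between -0.115 and 0.115 m and y of clamp2 in the frame of tray between -0.083 and 0.083 m and z of clamp2 in the frame of tray between -0.01 and 0.07 m and x of clamp3 in the frame of tray between -0.115 and 0.115 m and y of clamp3 in the frame of tray between -0.083 and 0.083 m and z of clamp3 in the frame of tray between -0.01 and 0.07 m and x of clamp4 in the frame of tray between -0.115 and 0.115 m and y of clamp4 in the frame of tray between -0.083 and 0.083 m and z of clamp4 in the frame of tray between -0.01 and 0.07 m and x of foot1 in the frame of tray between -0.115 and 0.115 m and y of foot1 in the frame of tray between -0.083 and 0.083 m and z of foot1 in the frame of tray between -0.01 and 0.07 m and x of foot2 in the frame of tray between -0.115 and 0.115 m and y of foot2 in the frame of tray between -0.083 and 0.083 m and z of foot2 in the frame of tray between -0.01 and 0.07 m and x of foot3 in the frame of tray between -0.115 and 0.115 m and y of foot3 in the frame of tray between -0.083 and 0.083 m and z of foot3 in the frame of tray between -0.01 and 0.07 m and x of foot4 in the frame of tray between -0.115 and 0.115 m and y of foot4 in the frame of tray between -0.083 and 0.083 m and z of foot4 in the frame of tray between -0.01 and 0.07 m), for 0.2 s.
2. the tray is tipped by more than 25 degrees, its mouth over the tub (angle between tray's own z axis and vertical above 0.44 rad and horizontal distance between tray_mouth and tub below 0.12 m), for 0.2 s.
3. every piece is in the tub and the tray is back flat and square on its mat (x of clamp1 in the frame of tub between -0.095 and 0.095 m and y of clamp1 in the frame of tub between -0.095 and 0.095 m and z of clamp1 in the frame of tub between 0 and 0.085 m and x of clamp2 in the frame of tub between -0.095 and 0.095 m and y of clamp2 in the frame of tub between -0.095 and 0.095 m and z of clamp2 in the frame of tub between 0 and 0.085 m and x of clamp3 in the frame of tub between -0.095 and 0.095 m and y of clamp3 in the frame of tub between -0.095 and 0.095 m and z of clamp3 in the frame of tub between 0 and 0.085 m and x of clamp4 in the frame of tub between -0.095 and 0.095 m and y of clamp4 in the frame of tub between -0.095 and 0.095 m and z of clamp4 in the frame of tub between 0 and 0.085 m and x of foot1 in the frame of tub between -0.095 and 0.095 m and y of foot1 in the frame of tub between -0.095 and 0.095 m and z of foot1 in the frame of tub between 0 and 0.085 m and x of foot2 in the frame of tub between -0.095 and 0.095 m and y of foot2 in the frame of tub between -0.095 and 0.095 m and z of foot2 in the frame of tub between 0 and 0.085 m and x of foot3 in the frame of tub between -0.095 and 0.095 m and y of foot3 in the frame of tub between -0.095 and 0.095 m and z of foot3 in the frame of tub between 0 and 0.085 m and x of foot4 in the frame of tub between -0.095 and 0.095 m and y of foot4 in the frame of tub between -0.095 and 0.095 m and z of foot4 in the frame of tub between 0 and 0.085 m and horizontal distance between tray and mat below 0.04 m and height (world z) of tray below 0.012 m and angle between tray's own z axis and vertical below 0.06 rad and angle between the x axis of tray and the x axis of mat, either way round below 0.3 rad), for 0.2 s.
4. the knob is pressed down while still at its stopped position (value of joint knob_press above 0.005 m and value of joint knob_turn below 0.38 rad), for 0.05 s.
5. the knob is turned to its end stop (value of joint knob_turn above 1 rad), for 0.1 s.
At the end, for the whole second after the job is handed in: Every piece lies inside the tub, below its rim; the tray lies flat on its mat (within 40 mm of the mat's centre, within 0.3 rad of its direction, either way round); the knob is turned past 1.0 rad of its 1.2 and has sprung up (within 2 mm) (all of step 3 and value of joint knob_turn above 1 rad and value of joint knob_press below 0.002 m and linear speed of tray below 0.02 m/s); the robot touches nothing.
It fails at once if a bystander was moved more than 30 mm (distance of any of mirror_mount, lens_cell, driver from where it was at the start of the episode above 0.03 m).
Of clamp2, clamp3, clamp4, foot2, foot3, foot4 only 4 to 6 are there at a start; the rules pass over those that are not, and their reading is None.
At some moment in a run one of clamp1, clamp2, clamp3, clamp4, foot1, foot2, foot3, foot4 may be knocked a few centimetres aside while the robot is not near it.
It also fails if it takes over 210 s, if anything falls off the work surface, if the arm or the gripper's body presses on something with over 40 N, if the wrist force passes 120 N, or if a joint passes its speed limit or range.

## Working session

There is one attempt and no reset: what is moved stays moved. The work goes in short steps, Python scripts to look and compute and a tool call to move; the robot and the scene stay as the last step left them, time stands still between calls to the robot, and variables do not carry over. Pictures are saved under pics/ and viewed, and the job is handed in when it is done.

Besides the shell and the picture viewer there is one more tool, called after ">>>" as name(argument=value, ...), one argument or row to a line, values as JSON. carry_out: Moves the arm, as the interface text tells. Its arguments: {"type":"object","properties":{"motion":{"type":"array","items":{"type":"array","items":{"type":"number"}}}},"required":["motion"]}

```bash
mkdir -p pics; cat > h.py <<'E'
import numpy as np, cv2
from plant import bot
def cap(n,save=None):
    c=bot.capture(n)
    if save: cv2.imwrite('pics/'+save,cv2.cvtColor(c['color'],cv2.COLOR_RGB2BGR))
    return c
def cloud(c):
    K=c['K'];T=np.linalg.inv(c['camera_from_world']);d=c['depth'].astype(float)
    v,u=np.mgrid[:d.shape[0],:d.shape[1]]
    P=np.stack([(u-K[0,2])/K[0,0]*d,(v-K[1,2])/K[1,1]*d,d],-1)
    return P@T[:3,:3].T+T[:3,3]
def ray(c,u,v,z):
    K=c['K'];T=np.linalg.inv(c['camera_from_world'])
    r=T[:3,:3]@np.array([(u-K[0,2])/K[0,0],(v-K[1,2])/K[1,1],1]);o=T[:3,3]
    return o+r*(z-o[2])/r[2]
def proj(c,p):
    q=c['camera_from_world']@np.append(p,1);q=c['K']@q[:3];return q[:2]/q[2]
E
python3 - <<'E'
from h import *
for n in ['scene','top','wrist']:
    c=cap(n,n+'0.png');T=np.linalg.inv(c['camera_from_world']);print(n,T.round(2).tolist(),c['K'].round(1).tolist())
o=bot.get_obs();print(o)
E
```

```text
scene [[-0.47, 0.5, -0.73, 1561.87], [0.88, 0.25, -0.4, 511.96], [-0.02, -0.83, -0.56, 830.85], [0.0, 0.0, 0.0, 1.0]] [[379.4, 0.0, 249.9], [0.0, 379.4, 187.4], [0.0, 0.0, 1.0]]
top [[-0.0, -0.98, 0.18, 351.48], [-1.0, 0.0, 0.02, -16.87], [-0.02, -0.18, -0.98, 1346.06], [0.0, 0.0, 0.0, 1.0]] [[469.0, 0.0, 253.8], [0.0, 469.0, 181.6], [0.0, 0.0, 1.0]]
wrist [[0.45, -0.85, -0.27, 311.05], [-0.89, -0.43, -0.14, -430.55], [-0.0, 0.3, -0.95, 383.22], [0.0, 0.0, 0.0, 1.0]] [[264.4, 0.0, 253.3], [0.0, 264.4, 189.9], [0.0, 0.0, 1.0]]
{'time': 0.15, 'joint_positions': array([-1.25000538e+00,  3.42589638e-01,  1.52478511e+00, -1.91729559e-05,
        1.27541407e+00, -1.45983602e-01]), 'dq': array([ 0.00028305, -0.0031993 , -0.00319448,  0.00074477,  0.00150907,
       -0.00031023]), 'tau': array([ 1.05000385e-03, -4.31470156e+01, -2.44353014e+01,  7.17417989e-02,
        5.37142670e-02, -8.77612956e-05]), 'tool_pos': array([ 236.17939968, -468.53398848,  226.19498135]), 'tcp_rot': array([-3.14040655e+00, -1.55859006e-04,  4.66780050e-01]), 'contact_force': array([-0.86769442,  0.39963825, -0.17810198]), 'moment': array([-0.01927204, -0.01132632, -0.04682425]), 'grip_width': 91.84374616945871}
```

View pics/scene0.png

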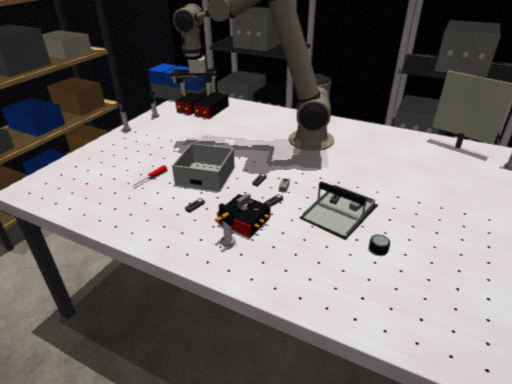

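View pics/top0.png

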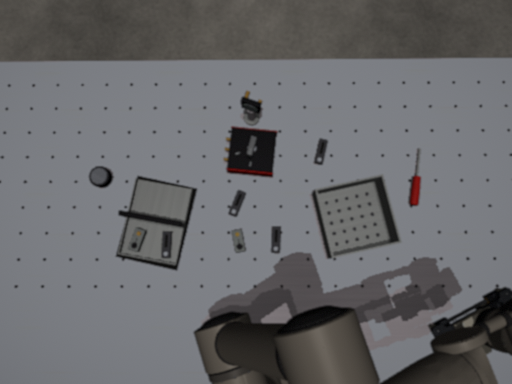

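View pics/wrist0.png

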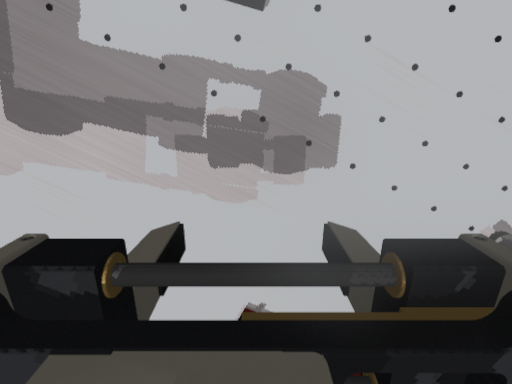

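```bash
python3 - <<'E'
import cv2
a=cv2.imread('pics/top0.png')
cv2.imwrite('pics/t0a.png',cv2.resize(a[90:280,80:350],None,fx=2.9,fy=2.9,interpolation=cv2.INTER_CUBIC))
b=cv2.imread('pics/scene0.png')
cv2.imwrite('pics/s0a.png',cv2.resize(b[120:270,120:400],None,fx=2.8,fy=2.8,interpolation=cv2.INTER_CUBIC))
E
```

```text
(no output)
```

View pics/t0a.png

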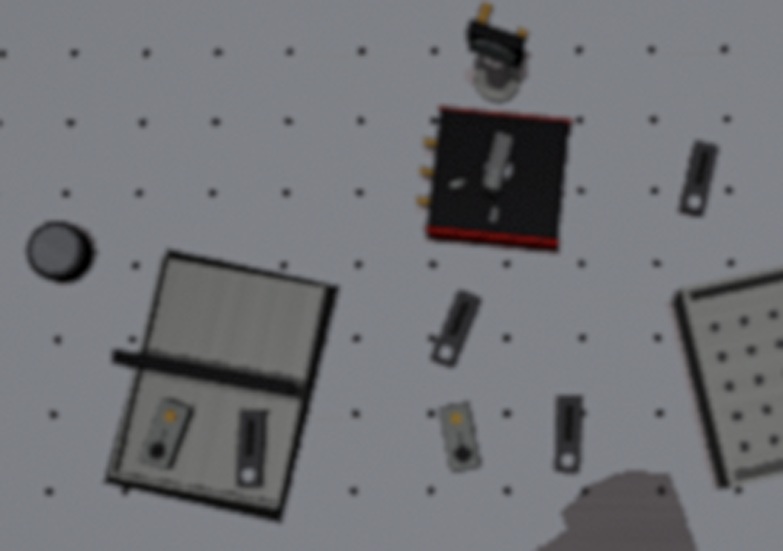

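View pics/s0a.png

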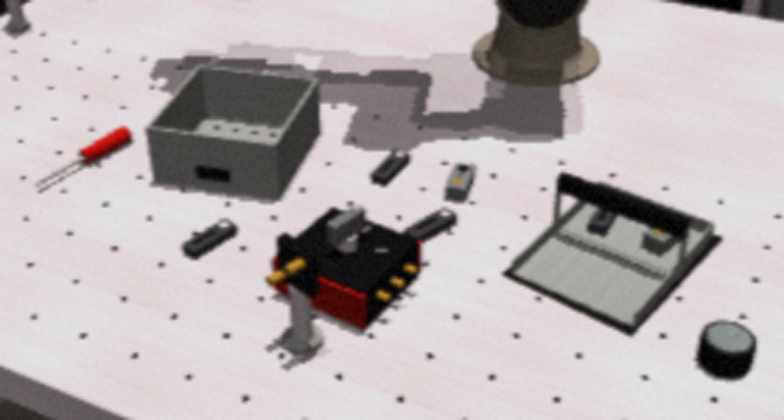

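```bash
cat >> h.py <<'E'
def rect(P):
    r=cv2.minAreaRect(P[:,:2].astype(np.float32));(cx,cy),(w,h),a=r
    if w<h:w,h,a=h,w,a+90
    return [round(float(x),1) for x in (cx,cy,w,h,(a+90)%180-90)]
def blobs(c,zmin=8,zmax=200,xr=(150,800),yr=(-560,560)):
    W=cloud(c);m=(W[...,2]>zmin)&(W[...,2]<zmax)&(c['depth']>0)&(W[...,0]>xr[0])&(W[...,0]<xr[1])&(W[...,1]>yr[0])&(W[...,1]<yr[1])
    n,l,s,ct=cv2.connectedComponentsWithStats(m.astype(np.uint8))
    for i in range(1,n):
        if s[i,4]<40: continue
        P=W[l==i];print(ct[i].round(),s[i,4],'rect',rect(P),'z50/98',np.percentile(P[:,2],[50,98]).round(1),'col',c['color'][l==i].mean(0).round())
E
python3 - <<'E'
from h import *
c=cap('top')
W=cloud(c)
for u,v in [(50,150),(200,250),(300,200),(450,110)]: print(W[v,u].round(1))
blobs(c)
E
```

```text
[693.4 612.2  -5.1]
[397.  157.6  -2.5]
[ 5.395e+02 -1.296e+02  3.000e-01]
[ 809.5 -582.2   -3.1]
[251. 109.] 348 rect [784.2, 11.9, 54.3, 32.5, -87.4] z50/98 [112.7 140.7] col [42. 42. 43.]
[251. 151.] 2194 rect [677.7, 16.5, 145.0, 130.2, 83.9] z50/98 [ 59.  105.5] col [35. 28. 29.]
[320. 151.] 225 rect [682.3, -191.1, 77.1, 26.1, -14.0] z50/98 [14.7 20.1] col [55. 55. 57.]
[415. 185.] 329 rect [606.3, -465.3, 170.3, 26.7, -10.8] z50/98 [19.9 28. ] col [99. 38. 37.]
[100. 176.] 388 rect [606.9, 447.6, 59.7, 58.1, 79.7] z50/98 [35.  40.8] col [60. 61. 64.]
[359. 212.] 1615 rect [486.4, -274.5, 191.9, 190.6, -77.7] z50/98 [69.4 93.3] col [61. 62. 61.]
[151. 231.] 2023 rect [477.8, 284.2, 222.1, 175.0, -10.7] z50/98 [22.8 97.3] col [72. 73. 72.]
[153. 195.] 94 rect [552.2, 299.1, 72.0, 35.6, -64.9] z50/98 [ 9.5 14. ] col [107. 108. 106.]
[236. 203.] 241 rect [530.4, 53.4, 76.2, 26.1, -22.0] z50/98 [15.3 20.4] col [56. 56. 59.]
[177. 200.] 47 rect [539.6, 228.3, 51.7, 20.2, 79.6] z50/98 [ 9.2 13.7] col [110. 110. 109.]
[168. 207.] 65 rect [517.5, 253.1, 65.1, 29.3, 74.1] z50/98 [ 9.1 12.3] col [110. 110. 109.]
[275. 239.] 246 rect [427.0, -57.4, 73.2, 25.6, -0.7] z50/98 [15.2 21.5] col [57. 57. 59.]
[238. 240.] 247 rect [423.1, 48.8, 63.7, 30.1, 11.1] z50/98 [22.9 29.3] col [85. 86. 82.]
```

```bash
cat >> h.py <<'E'
from scipy.spatial.transform import Rotation as Ro
def go(x,y,z,yaw,o=None):
    o=o or bot.get_obs();R=Ro.from_euler('xyz',o['tcp_rot']).as_matrix()
    d=R.T@(np.array([x,y,z])-o['tool_pos'])
    cy=np.degrees(np.arctan2(R[1,0],R[0,0]));s=(cy-yaw+180)%360-180
    q6=90+np.degrees(np.arctan2(y,x))-yaw
    print('shift',d.round(1),'spin',round(s,1),'from',o['tool_pos'].round(1),'yaw',round(cy,1),'q6',round((q6+180)%360-180),'t',round(o['time'],1),'w',round(o['grip_width'],1),'F',o['contact_force'].round(1),'tilt',np.degrees(np.arccos(-R[2,2])).round(2))
E
python3 - <<'E'
from h import *
go(682.3,-191.1,90,-14)
E
```

```text
shift [523.2 -46.9 136.4] spin 40.7 from [ 236.2 -468.6  226.3] yaw 26.7 q6 88 t 0.2 w 91.7 F [ 0.2  0.3 -0.5] tilt 0.05
```

>>> carry_out(
  motion=[
    [0,60,-5,0,8],
    [0,120,-11,0,16],
    [0,180,-16,0,24],
    [0,240,-22,0,32],
    [0,300,-27,0,40.7],
    [0,360,-32,20,40.7],
    [0,420,-38,50,40.7],
    [0,480,-43,90,40.7],
    [0,523,-47,130,40.7],
    [0,523,-47,136,40.7],
  ],
)

```text
time: 1.45
tool_pos: [682.2, -188.0, 85.9]
tcp_rot: [-3.14, 0.006, -0.24]
contact_force: [0.5, -0.4, -0.2]
grip_width: 92.0
```

```bash
python3 - <<'E'
from h import *
go(682.3,-191.1,3,-14)
c=cap('top','t1.png');cap('wrist','w1.png')
blobs(c,zmax=26)
E
```

```text
shift [ 1.4  3.1 82.9] spin 0.2 from [ 682.2 -188.    85.9] yaw -13.8 q6 88 t 1.4 w 92.0 F [ 0.5 -0.4 -0.2] tilt 0.37
[252. 119.] 44 rect [785.5, 6.9, 38.5, 24.3, -43.9] z50/98 [10.1 25.6] col [79. 79. 78.]
[415. 184.] 303 rect [606.4, -463.8, 169.8, 25.9, -10.0] z50/98 [19.3 25.6] col [107.  46.  45.]
[108. 181.] 46 rect [594.6, 429.3, 54.3, 21.7, -34.6] z50/98 [15.5 25.3] col [29. 29. 30.]
[139. 199.] 256 rect [549.3, 321.3, 97.3, 67.9, -9.7] z50/98 [10.1 25.4] col [102. 103. 102.]
[163. 191.] 126 rect [568.5, 264.2, 122.4, 39.4, 67.8] z50/98 [ 9.3 12.3] col [118. 119. 117.]
[186. 201.] 84 rect [528.9, 208.2, 90.0, 41.7, -5.6] z50/98 [13.2 25.9] col [103. 104. 102.]
[239. 196.] 95 rect [551.3, 44.5, 31.1, 26.1, -24.2] z50/98 [15.  21.1] col [49. 49. 52.]
[385. 220.] 84 rect [478.8, -368.0, 125.1, 4.2, 11.4] z50/98 [16.2 25.5] col [48. 49. 48.]
[168. 213.] 47 rect [503.3, 247.7, 31.8, 28.5, 0.5] z50/98 [ 9.4 12.9] col [113. 114. 112.]
[124. 236.] 102 rect [437.7, 370.5, 105.7, 15.4, -11.6] z50/98 [17.3 25.5] col [75. 76. 75.]
[136. 224.] 54 rect [471.1, 341.0, 47.7, 22.0, -79.9] z50/98 [ 9.9 12.9] col [116. 116. 114.]
[162. 243.] 639 rect [418.7, 268.7, 114.1, 105.7, 80.1] z50/98 [12.9 25.7] col [91. 91. 91.]
[144. 253.] 41 rect [388.8, 313.7, 41.2, 21.4, -44.4] z50/98 [ 9.8 25.4] col [114. 115. 113.]
```

View pics/w1.png

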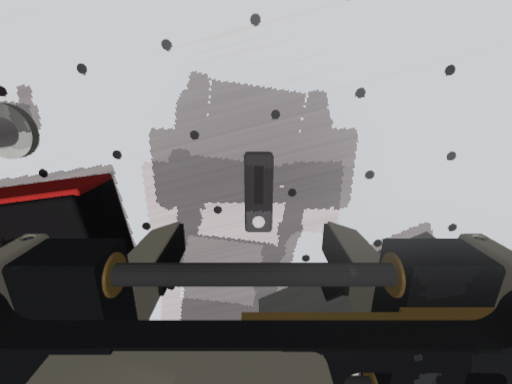

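```bash
python3 - <<'E'
from h import *
c=cap('wrist')
a=ray(c,259,154,16);b=ray(c,258.5,230,16);print(a,b,(a+b)/2)
E
```

```text
[ 722.22718963 -203.99657937   16.        ] [ 651.31949338 -186.42404404   16.        ] [ 686.7733415 -195.2103117   16.       ]
```

>>> carry_out(
  motion=[
    [0,1,3,30,0],
    [0,1,3,60,0],
    [0,1,3,78,0],
    [0,1,3,83,0],
    [0,1,3,83,0],
    [1,1,3,83,0],
    [1,1,3,83,0],
    [1,1,3,83,0],
    [1,1,3,83,0],
  ],
)

```text
time: 2.72
tool_pos: [681.6, -194.5, 7.1]
tcp_rot: [-3.141, 0.002, -0.243]
contact_force: [0.2, 0.2, 0.3]
grip_width: 56.3
```

>>> carry_out(
  motion=[
    [1,0,0,4,0],
    [1,0,0,4,0],
    [1,0,0,4,0],
    [1,0,0,4,0],
    [1,0,0,4,0],
    [1,0,0,4,0],
    [1,0,0,4,0],
  ],
)

```text
time: 3.6
tool_pos: [681.6, -194.5, 3.1]
tcp_rot: [-3.141, 0.002, -0.243]
contact_force: [0.1, -0.4, -1.3]
grip_width: 25.7
```

```bash
python3 - <<'E'
from h import *
for n in ['top','scene']:
    c=cap(n);W=cloud(c)
    reg=(abs(W[...,0]-478)<140)&(abs(W[...,1]-284)<140)
    for lo,hi in [(70,110),(20,40),(75,99)]:
        m=reg&(W[...,2]>lo)&(W[...,2]<hi);print(n,lo,m.sum(),rect(W[m]),np.percentile(W[m][:,2],[5,50,95]).round(1))
    m=reg&(W[...,2]>-2)&(W[...,2]<30)
    ex=np.array([.983,-.186]);ey=np.array([.186,.983]);L=(W[m][:,:2]-[477.8,284.2]);
    print(np.percentile(L@ex,[1,50,99]),np.percentile(L@ey,[1,50,99]))
go(477.8,284.2,38,-10.7)
E
```

```text
top 70 364 [479.6, 284.2, 175.5, 14.4, 79.5] [83.8 94.3 98.6]
top 20 807 [486.5, 321.4, 250.4, 219.7, 79.2] [21.2 26.6 33.7]
top 75 345 [479.6, 284.2, 175.5, 14.4, 79.5] [86.6 94.2 98.2]
[-148.46882743   -6.79041129  146.98014778] [-121.10346523    5.40846795  148.6516485 ]
scene 70 389 [486.2, 278.3, 176.0, 21.6, 79.5] [72.2 87.  96.3]
scene 20 335 [488.0, 315.5, 248.9, 228.4, 81.1] [20.7 25.9 34.6]
scene 75 340 [486.2, 278.3, 176.0, 21.6, 79.5] [76.5 89.1 96.4]
[-145.95054775   32.59166668  147.58827106] [-142.63126685   17.32004122  140.43096919]
shift [-313.1 -415.5  -34.1] spin -3.2 from [ 681.6 -194.4    3.1] yaw -13.9 q6 131 t 3.7 w 25.5 F [ 0.2 -0.1 -0.9] tilt 0.11
```

```bash
python3 - <<'E'
from h import *
go(522.5,217,140,-10.5)
E
```

```text
shift [-253.8 -361.1 -136.3] spin -3.4 from [ 681.6 -194.4    3.1] yaw -13.9 q6 123 t 3.7 w 25.5 F [ 0.2 -0.1 -0.9] tilt 0.11
```

>>> carry_out(
  motion=[
    [1,0,0,-40,0],
    [1,0,0,-90,0],
    [1,-20,-28,-130,-1],
    [1,-50,-72,-136,-2],
    [1,-85,-122,-136,-3.4],
    [1,-120,-171,-136,-3.4],
    [1,-155,-221,-136,-3.4],
    [1,-190,-270,-136,-3.4],
    [1,-225,-320,-136,-3.4],
    [1,-254,-361,-136,-3.4],
  ],
)

```text
time: 4.95
tool_pos: [521.2, 219.0, 140.1]
tcp_rot: [-3.141, 0.001, -0.183]
contact_force: [0.6, 0.1, -0.4]
grip_width: 25.9
```

```bash
python3 - <<'E'
from h import *
go(522.5,217,39,-10.5)
cap('top','t2.png')
E
```

```text
shift [  1.8   1.9 101.1] spin 0.0 from [521.2 219.  140.1] yaw -10.5 q6 123 t 5.0 w 25.9 F [ 0.6  0.1 -0.4] tilt 0.1
```

View pics/t2.png

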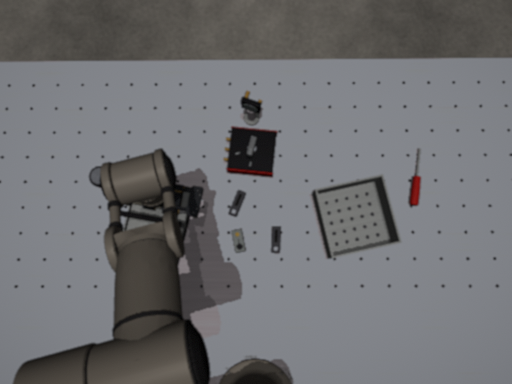

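>>> carry_out(
  motion=[
    [1,2,2,30,0],
    [1,2,2,60,0],
    [1,2,2,90,0],
    [1,2,2,101,0],
    [1,2,2,101,0],
    [0.5,2,2,101,0],
    [0.5,2,2,101,0],
    [0.5,2,2,101,0],
    [0.5,2,2,50,0],
    [0.5,2,2,0,0],
  ],
)

```text
time: 6.25
tool_pos: [520.0, 221.6, 141.2]
tcp_rot: [-3.139, 0.004, -0.18]
contact_force: [0.5, 1.0, -0.2]
grip_width: 45.9
```

```bash
python3 - <<'E'
from h import *
go(530.4,53.4,90,-22)
cap('wrist','w2.png')
E
```

```text
shift [ 40.6 163.7  50.6] spin 11.7 from [520.  221.6 141.2] yaw -10.3 q6 118 t 6.2 w 45.9 F [ 0.5  1.  -0.2] tilt 0.3
```

View pics/w2.png

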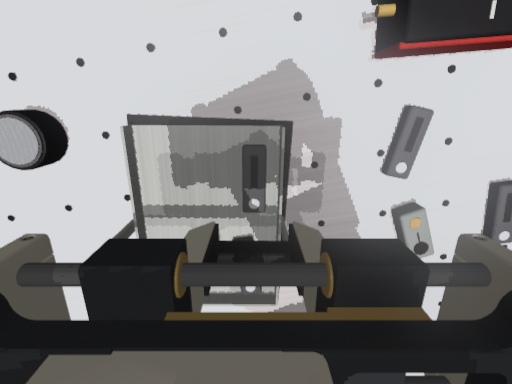

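>>> carry_out(
  motion=[
    [0,12,50,0,4],
    [0,25,100,0,8],
    [0,38,152,20,11.7],
    [0,41,164,60,11.7],
    [0,41,164,100,11.7],
    [0,41,164,128,11.7],
    [0,41,164,138,11.7],
    [0,41,164,138,11.7],
  ],
)

```text
time: 7.3
tool_pos: [535.7, 54.9, 9.6]
tcp_rot: [-3.132, -0.005, -0.384]
contact_force: [0.2, -0.6, 0.3]
grip_width: 91.7
```

```bash
python3 - <<'E'
from h import *
go(530.4,53.4,3,-22)
E
```

```text
shift [-4.3  3.5  6.6] spin 0.0 from [535.7  54.9   9.6] yaw -22.0 q6 118 t 7.3 w 91.7 F [ 0.2 -0.6  0.3] tilt 0.59
```

Gripping foot B.

>>> carry_out(
  motion=[
    [0,-4,3,6,0],
    [1,-4,3,6,0],
    [1,-4,3,6,0],
    [1,-4,3,6,0],
    [1,-4,3,6,0],
    [1,-4,3,6,0],
    [1,-4,3,6,0],
    [1,-4,3,6,0],
    [1,-4,3,6,0],
    [1,-4,3,6,0],
  ],
)

```text
time: 8.55
tool_pos: [530.9, 53.7, 3.6]
tcp_rot: [-3.132, -0.005, -0.384]
contact_force: [-0.2, -1.1, -0.6]
grip_width: 25.6
```

```bash
python3 - <<'E'
from h import *
go(529.6,255.3,140,-10.5)
E
```

```text
shift [ -76.1 -187.7 -135. ] spin -11.5 from [530.9  53.7   3.6] yaw -22.0 q6 126 t 8.6 w 25.6 F [-0.2 -1.1 -0.6] tilt 0.59
```

>>> carry_out(
  motion=[
    [1,0,0,-45,0],
    [1,-4,-10,-95,-2],
    [1,-20,-50,-133,-5],
    [1,-40,-99,-135,-8],
    [1,-58,-143,-135,-11.5],
    [1,-76,-188,-135,-11.5],
    [1,-76,-188,-135,-11.5],
  ],
)

```text
time: 9.43
tool_pos: [529.1, 258.6, 139.7]
tcp_rot: [-3.133, -0.006, -0.179]
contact_force: [-0.2, 0.3, -0.0]
grip_width: 26.0
```

```bash
python3 - <<'E'
from h import *
go(529.6,255.3,39,-10.5)
E
```

```text
shift [  0.5   4.1 100.7] spin 0.2 from [529.1 258.6 139.7] yaw -10.3 q6 126 t 9.4 w 26.0 F [-0.2  0.3 -0. ] tilt 0.62
```

>>> carry_out(
  motion=[
    [1,1,4,30,0],
    [1,1,4,60,0],
    [1,1,4,90,0],
    [1,1,4,101,0],
    [1,1,4,101,0],
    [0.6,1,4,101,0],
    [0.6,1,4,101,0],
    [0.6,1,4,101,0],
    [0.5,1,4,50,0],
    [0.5,1,4,0,0],
  ],
)

```text
time: 10.68
tool_pos: [529.1, 254.5, 140.8]
tcp_rot: [-3.133, -0.005, -0.179]
contact_force: [1.4, -0.2, -0.8]
grip_width: 45.4
```

```bash
python3 - <<'E'
from h import *
cap('wrist','w3.png'); c=cap('top','t3.png'); blobs(c,zmax=32,xr=(350,600),yr=(-120,120))
go(423.1,48.8,90,11)
E
```

```text
[275. 239.] 246 rect [427.0, -57.4, 73.3, 25.7, -0.4] z50/98 [15.4 21.8] col [60. 60. 63.]
[238. 240.] 245 rect [423.1, 48.6, 63.4, 29.9, 10.7] z50/98 [23.  28.6] col [91. 91. 88.]
shift [-71.8 223.8  51.6] spin -21.2 from [532.5 255.7 146. ] yaw -10.2 q6 86 t 10.8 w 45.7 F [-0.5  0.1 -0.2] tilt 1.25
```

View pics/w3.png

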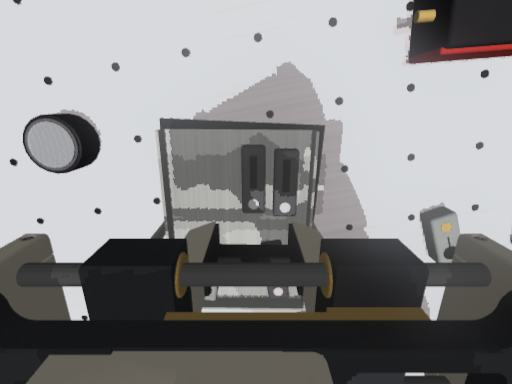

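>>> carry_out(
  motion=[
    [0,-15,50,0,-6],
    [0,-30,100,0,-12],
    [0,-48,150,0,-18],
    [0,-62,195,0,-21],
    [0,-72,224,30,-21],
    [0,-72,224,80,-21],
    [0,-72,224,115,-21],
    [0,-72,224,125,-21],
    [0,-72,224,125,-21],
  ],
)

```text
time: 11.9
tool_pos: [424.3, 49.5, 16.7]
tcp_rot: [-3.134, -0.02, 0.188]
contact_force: [-0.1, -1.0, 0.6]
grip_width: 91.8
```

```bash
python3 - <<'E'
from h import *
go(423.1,48.7,3,10.9)
E
```

```text
shift [-1.6  0.7 13.7] spin -0.1 from [424.3  49.5  16.7] yaw 10.8 q6 86 t 11.9 w 91.8 F [-0.1 -1.   0.6] tilt 1.22
```

>>> carry_out(
  motion=[
    [0,-2,1,12,0],
    [1,-2,1,13,0],
    [1,-2,1,13,0],
    [1,-2,1,13,0],
    [1,-2,1,13,0],
    [1,-2,1,13,0],
    [1,-2,1,13,0],
    [1,-2,1,13,0],
    [1,-2,1,13,0],
    [1,-2,1,13,0],
  ],
)

```text
time: 13.15
tool_pos: [422.7, 48.3, 3.7]
tcp_rot: [-3.134, -0.02, 0.188]
contact_force: [-0.6, -0.5, -0.7]
grip_width: 29.6
```

```bash
python3 - <<'E'
from h import *
go(543.6,330,140,-10.5)
E
```

```text
shift [ 174.1 -255.2 -130.9] spin 21.3 from [422.7  48.3   3.7] yaw 10.8 q6 132 t 13.2 w 29.6 F [-0.6 -0.5 -0.7] tilt 1.23
```

>>> carry_out(
  motion=[
    [1,0,0,-45,0],
    [1,10,-15,-90,4],
    [1,35,-52,-125,8],
    [1,63,-92,-131,12],
    [1,91,-133,-131,16],
    [1,119,-174,-131,21.3],
    [1,147,-215,-131,21.3],
    [1,166,-243,-131,21.3],
    [1,174,-255,-131,21.3],
    [1,174,-255,-131,21.3],
  ],
)

```text
time: 14.4
tool_pos: [543.2, 330.5, 139.3]
tcp_rot: [-3.128, -0.015, -0.182]
contact_force: [-0.7, -0.3, -0.1]
grip_width: 30.0
```

```bash
python3 - <<'E'
from h import *
go(543.6,330,39,-10.5)
E
```

```text
shift [ -1.    1.9 100.2] spin 0.0 from [543.2 330.5 139.3] yaw -10.5 q6 132 t 14.4 w 30.0 F [-0.7 -0.3 -0.1] tilt 1.17
```

>>> carry_out(
  motion=[
    [1,-1,2,30,0],
    [1,-1,2,60,0],
    [1,-1,2,90,0],
    [1,-1,2,100,0],
    [1,-1,2,100,0],
    [0.55,-1,2,100,0],
    [0.55,-1,2,100,0],
    [0.55,-1,2,100,0],
    [0.5,-1,2,50,0],
    [0.5,-1,2,0,0],
  ],
)

```text
time: 15.65
tool_pos: [541.5, 328.6, 140.2]
tcp_rot: [-3.128, -0.014, -0.182]
contact_force: [0.4, 0.0, 0.4]
grip_width: 45.6
```

```bash
python3 - <<'E'
from h import *
cap('wrist','w4.png'); c=cap('top','t4.png'); blobs(c,zmax=32,xr=(350,600),yr=(-120,120))
go(427,-57.4,3,-0.5)
E
```

```text
[275. 239.] 244 rect [426.9, -57.3, 73.2, 25.6, -0.9] z50/98 [15.3 20.9] col [60. 60. 63.]
shift [-49.2 405.5 133.6] spin -10.0 from [545.  330.2 146.1] yaw -10.5 q6 83 t 15.8 w 46.0 F [0.3 0.5 0. ] tilt 1.86
```

View pics/w4.png

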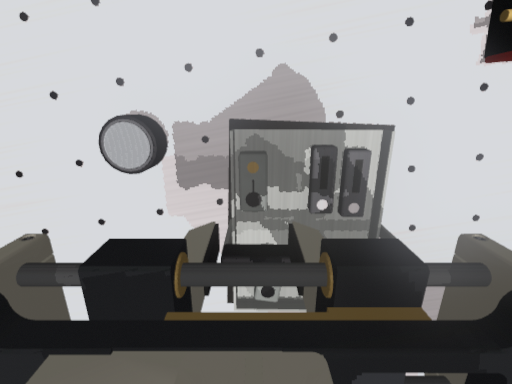

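>>> carry_out(
  motion=[
    [0,-6,50,0,-2],
    [0,-12,105,0,-4],
    [0,-19,160,0,-6],
    [0,-26,215,0,-8],
    [0,-33,270,0,-10],
    [0,-39,325,0,-10],
    [0,-45,375,20,-10],
    [0,-49,405,50,-10],
    [0,-49,405,90,-10],
    [0,-49,405,125,-10],
  ],
)

```text
time: 17.0
tool_pos: [426.9, -57.7, 10.5]
tcp_rot: [-3.126, -0.029, -0.009]
contact_force: [0.7, -0.2, -1.0]
grip_width: 91.6
```

```bash
python3 - <<'E'
from h import *
go(427,-57.4,3,-0.6)
E
```

```text
shift [-0.1 -0.1  7.5] spin 0.1 from [426.9 -57.7  10.5] yaw -0.5 q6 83 t 17.0 w 91.6 F [ 0.7 -0.2 -1. ] tilt 1.88
```

>>> carry_out(
  motion=[
    [0,0,0,7,0],
    [1,0,0,7,0],
    [1,0,0,7,0],
    [1,0,0,7,0],
    [1,0,0,7,0],
    [1,0,0,7,0],
    [1,0,0,7,0],
    [1,0,0,7,0],
    [1,0,0,7,0],
    [1,0,0,7,0],
  ],
)

```text
time: 18.25
tool_pos: [427.1, -57.6, 3.5]
tcp_rot: [-3.126, -0.029, -0.009]
contact_force: [0.6, -0.0, -0.3]
grip_width: 25.4
```

```bash
python3 - <<'E'
from h import *
go(536.7,293.7,140,-10.5)
E
```

```text
shift [ 110.2 -354.3 -127.8] spin 10.0 from [427.1 -57.6   3.5] yaw -0.5 q6 129 t 18.2 w 25.4 F [ 0.6 -0.  -0.3] tilt 1.87
```

>>> carry_out(
  motion=[
    [1,0,0,-50,0],
    [1,6,-20,-100,2],
    [1,20,-65,-128,4],
    [1,37,-120,-128,6],
    [1,54,-174,-128,8],
    [1,71,-228,-128,10],
    [1,88,-283,-128,10],
    [1,102,-328,-128,10],
    [1,110,-354,-128,10],
    [1,110,-354,-128,10],
  ],
)

```text
time: 19.5
tool_pos: [536.2, 294.9, 139.4]
tcp_rot: [-3.121, -0.025, -0.181]
contact_force: [-0.5, -0.4, -0.9]
grip_width: 25.9
```

```bash
python3 - <<'E'
from h import *
go(536.7,294.5,40,-10.5)
E
```

```text
shift [-1.9  2.4 99.4] spin 0.1 from [536.2 294.9 139.4] yaw -10.4 q6 129 t 19.5 w 25.9 F [-0.5 -0.4 -0.9] tilt 1.84
```

>>> carry_out(
  motion=[
    [1,-2,2,40,0],
    [1,-2,2,80,0],
    [1,-2,2,99,0],
    [1,-2,2,99,0],
    [0.6,-2,2,99,0],
    [0.6,-2,2,99,0],
    [0.6,-2,2,99,0],
    [0.5,-2,2,50,0],
    [0.5,-2,2,0,0],
    [0.5,-2,2,0,0],
  ],
)

```text
time: 20.75
tool_pos: [536.3, 294.4, 144.5]
tcp_rot: [-3.116, -0.033, -0.181]
contact_force: [0.7, -0.0, -0.8]
grip_width: 46.0
```

```bash
python3 - <<'E'
from h import *
go(479.5,284.2,150,79.5)
cap('wrist','w5.png'); cap('top','t5.png');cap('scene','s5.png')
E
```

```text
shift [-53.8  20.1  -7.8] spin -89.9 from [536.3 294.4 144.5] yaw -10.4 q6 41 t 20.8 w 46.0 F [ 0.7 -0.  -0.8] tilt 2.4
```

View pics/w5.png

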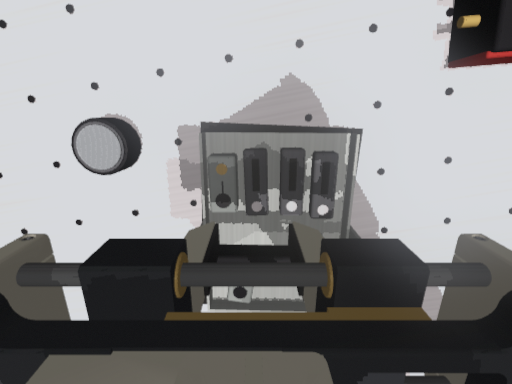

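View pics/s5.png

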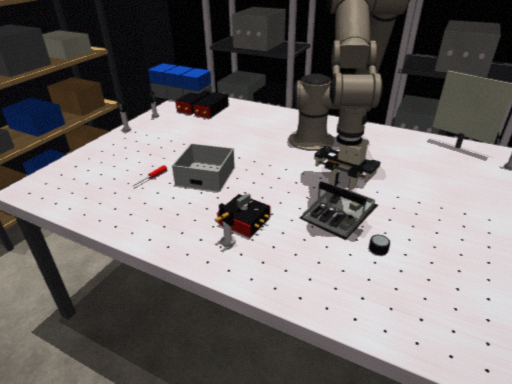

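>>> carry_out(
  motion=[
    [0,-5,2,-10,-10],
    [0,-10,4,-20,-20],
    [0,-16,6,-20,-30],
    [0,-22,8,-20,-40],
    [0,-28,11,-20,-50],
    [0,-34,13,-20,-60],
    [0,-40,15,-20,-70],
    [0,-48,18,-20,-80],
    [0,-54,20,-20,-90],
    [0,-54,20,-20,-90],
  ],
)

```text
time: 22.15
tool_pos: [475.1, 282.6, 155.7]
tcp_rot: [3.12, -0.018, 1.389]
contact_force: [-0.5, -0.3, -1.0]
grip_width: 91.7
```

```bash
python3 - <<'E'
from h import *
go(479.5,284.2,100,79.5);o=bot.get_obs();R=Ro.from_euler('xyz',o['tcp_rot']).as_matrix();print(R[:,2].round(3))
E
```

```text
shift [ 1.3  2.9 55.8] spin 0.1 from [475.1 282.6 155.7] yaw 79.6 q6 41 t 22.1 w 91.7 F [-0.5 -0.3 -1. ] tilt 1.61
[ 0.024  0.014 -1.   ]
```

>>> carry_out(
  motion=[
    [0,1,3,35,0],
    [0,1,3,70,0],
  ],
)

```text
time: 22.4
tool_pos: [480.2, 284.0, 84.5]
tcp_rot: [3.12, -0.018, 1.384]
contact_force: [-0.5, 0.4, 0.5]
grip_width: 91.8
```

```bash
python3 - <<'E'
from h import *
go(479.5,284.2,63,79.5)
E
```

```text
shift [-0.3 -1.2 21.5] spin -0.2 from [480.2 284.   84.5] yaw 79.3 q6 41 t 22.4 w 91.8 F [-0.5  0.4  0.5] tilt 1.61
```

>>> carry_out(
  motion=[
    [0,0,-1,18,0],
    [0,0,-1,21,0],
    [1,0,-1,21,0],
    [1,0,-1,21,0],
    [1,0,-1,21,0],
    [1,0,-1,21,0],
    [1,0,-1,21,0],
    [1,0,-1,21,0],
    [1,0,-1,21,0],
    [1,0,-1,21,0],
  ],
)

```text
time: 23.65
tool_pos: [480.2, 284.5, 63.5]
tcp_rot: [3.119, -0.019, 1.384]
contact_force: [2.4, -0.4, -1.8]
grip_width: 16.5
```

>>> carry_out(
  motion=[
    [1,0,0,0,0],
    [1,0,0,0,0],
    [1,0,0,0,0],
    [1,0,0,0,0],
  ],
)

```text
time: 24.15
tool_pos: [480.3, 284.5, 63.5]
tcp_rot: [3.119, -0.019, 1.384]
contact_force: [3.2, 0.1, 0.8]
grip_width: 14.1
```

```bash
python3 - <<'E'
from h import *
go(479.5,284.2,63,79.5);cap('wrist','w6.png');cap('top','t6.png');cap('scene','s6.png')
E
```

```text
shift [-0.4 -0.7  0.5] spin -0.2 from [480.3 284.5  63.5] yaw 79.3 q6 41 t 24.1 w 14.1 F [3.2 0.1 0.8] tilt 1.67
```

View pics/s6.png

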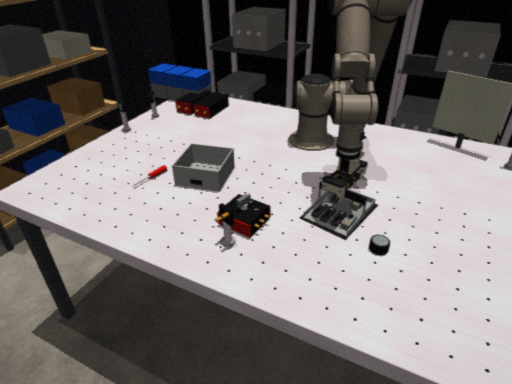

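View pics/w6.png

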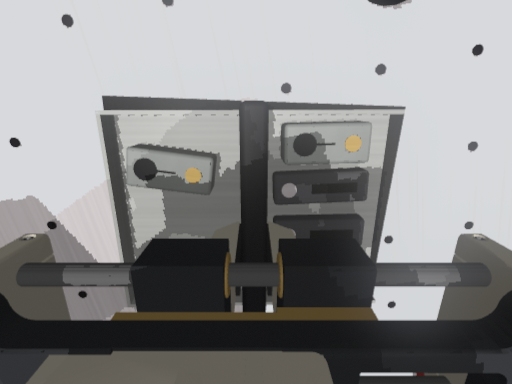

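>>> carry_out(
  motion=[
    [1,0,0,-3,0],
    [1,0,0,-8,0],
    [1,0,0,-15,0],
    [1,0,0,-25,0],
    [1,0,0,-35,0],
    [1,0,0,-45,0],
    [1,0,0,-55,0],
    [1,0,0,-60,0],
    [1,0,0,-60,0],
    [1,0,0,-60,0],
  ],
)

```text
time: 25.55
tool_pos: [478.5, 283.5, 123.2]
tcp_rot: [3.12, -0.018, 1.384]
contact_force: [0.6, -0.3, -6.5]
grip_width: 14.0
```

```bash
python3 - <<'E'
from h import *
go(479.5,284.2,63,79.5);cap('wrist','w7.png');c=cap('top','t7.png');cap('scene','s7.png')
E
```

```text
shift [-0.2 -0.5 60.2] spin -0.2 from [478.5 283.5 123.2] yaw 79.3 q6 41 t 25.6 w 14.0 F [ 0.6 -0.3 -6.5] tilt 1.63
```

View pics/s7.png

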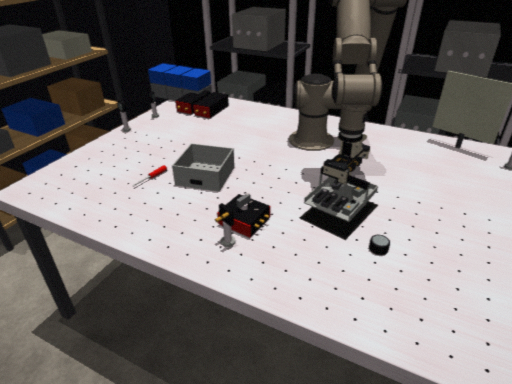

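View pics/w7.png

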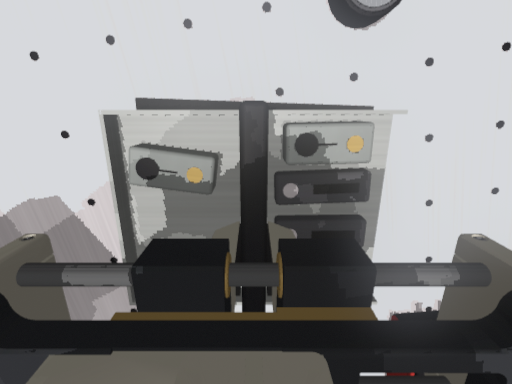

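>>> carry_out(
  motion=[
    [1,0,0,10,0],
    [1,0,0,25,0],
    [1,0,0,40,0],
    [1,0,0,52,0],
    [1,0,0,57,0],
    [1,0,0,60,0],
    [1,0,0,60,0],
    [0.6,0,0,60,0],
    [0.6,0,0,60,0],
    [0.6,0,0,60,0],
  ],
)

```text
time: 26.95
tool_pos: [480.4, 284.6, 63.6]
tcp_rot: [3.119, -0.019, 1.384]
contact_force: [0.5, -0.8, -0.4]
grip_width: 35.8
```

```bash
python3 - <<'E'
from h import *
go(479.5,284.2,63,79.5);print(bot.get_obs()['joint_positions'].round(3))
E
```

```text
shift [-0.6 -0.8  0.5] spin -0.2 from [480.4 284.6  63.6] yaw 79.3 q6 41 t 26.9 w 35.8 F [ 0.5 -0.8 -0.4] tilt 1.7
[0.396 0.566 1.662 0.004 0.884 0.58 ]
```

>>> carry_out(
  motion=[
    [0.6,0,0,-60,0],
    [0.6,0,0,-120,0],
    [0.6,0,0,-180,0],
    [0.6,0,0,-240,0],
    [0.6,0,0,-300,0],
    [0.6,0,0,-360,0],
    [0.6,0,0,-420,0],
    [0.6,0,0,-480,0],
    [0.6,0,0,-540,0],
    [0.6,0,0,-600,0],
  ],
)

```text
time: 28.2
tool_pos: [455.9, 270.5, 627.4]
tcp_rot: [3.11, -0.027, 1.385]
contact_force: [1.7, 1.0, 2.1]
grip_width: 36.6
```

```bash
python3 - <<'E'
from h import *
go(479.5,284.2,63,79.5);print(bot.get_obs()['joint_positions'].round(3))
o=bot.get_obs();R=Ro.from_euler('xyz',o['tcp_rot']).as_matrix();print(R[:,2].round(3))
E
```

```text
shift [  2.7   2.7 565.1] spin -0.2 from [455.9 270.5 627.4] yaw 79.3 q6 41 t 28.2 w 36.6 F [1.7 1.  2.1] tilt 2.38
[0.388 0.537 0.062 0.009 2.501 0.581]
[ 0.036  0.02  -0.999]
```

>>> carry_out(
  motion=[
    [0.6,0,0,-60,0],
    [0.6,0,0,-120,0],
    [0.6,0,0,-180,0],
    [0.6,0,0,-180,0],
    [0.6,0,0,-180,0],
    [0.6,0,0,-180,0],
  ],
)

```text
time: 28.95
tool_pos: [366.6, 217.3, 692.5]
tcp_rot: [3.114, -0.031, 1.385]
contact_force: [0.5, 0.8, 0.4]
grip_width: 36.3
```

```bash
cat >> h.py <<'E'
def st():
    o=bot.get_obs();R=Ro.from_euler('xyz',o['tcp_rot']).as_matrix();print('tz',R[:,2].round(3),'tx',R[:,0].round(3),'ty',R[:,1].round(3),'q',o['joint_positions'].round(3),o['tool_pos'].round(1),'w',o['grip_width'].round(1),'t',round(o['time'],2),'F',o['contact_force'].round(1))
E
python3 - <<'E'
from h import *
st()
E
```

```text
Traceback (most recent call last):
  File "h.py", line 36, in st
    o=bot.get_obs();R=Ro.from_euler('xyz',o['tcp_rot']).as_matrix();print('tz',R[:,2].round(3),'tx',R[:,0].round(3),'ty',R[:,1].round(3),'q',o['joint_positions'].round(3),o['tool_pos'].round(1),'w',o['grip_width'].round(1),'t',round(o['time'],2),'F',o['contact_force'].round(1))
                                                                                                                                                                                                      ^^^^^^^^^^^^^^^^^^^^^
AttributeError: 'float' object has no attribute 'round'
```

```bash
sed -i "s/o\['grip_width'\].round(1)/round(o['grip_width'],1)/" h.py
python3 - <<'E'
from h import *
st()
E
```

```text
tz [ 0.033  0.026 -0.999] tx [0.185 0.982 0.031] ty [ 0.982 -0.186  0.027] q [0.345 0.407 0.038 0.028 2.657 0.557] [366.6 217.3 692.5] w 36.3 t 28.95 F [0.5 0.8 0.4]
```

>>> carry_out(
  motion=[
    [0.6,0,60,-60,0],
    [0.6,0,120,-60,0],
    [0.6,0,180,-60,0],
    [0.6,0,240,-60,0],
    [0.6,0,300,-60,0],
    [0.6,0,360,-60,0],
    [0.6,0,420,-60,0],
    [0.6,0,480,-60,0],
    [0.6,0,480,-60,0],
  ],
)

```text
time: 30.08
tool_pos: [444.8, 89.7, 666.9]
tcp_rot: [-3.116, -0.026, 1.385]
contact_force: [-0.0, -0.2, -0.9]
grip_width: 37.1
```

```bash
python3 - <<'E'
from h import *
st()
E
```

```text
tz [-0.021  0.03  -0.999] tx [0.185 0.982 0.026] ty [ 0.983 -0.184 -0.026] q [0.008 0.467 0.037 0.065 2.657 0.251] [444.8  89.7 666.9] w 37.1 t 30.07 F [-0.  -0.2 -0.9]
```

```bash
python3 - <<'E'
from h import *
go(479.5,284.2,130,79.5)
c=cap('top'); blobs(c,zmax=32,xr=(350,720),yr=(-220,120))
E
```

```text
shift [183.6  12.1 541.7] spin -0.2 from [444.8  89.7 666.9] yaw 79.3 q6 41 t 30.1 w 37.1 F [-0.  -0.2 -0.9] tilt 2.09
[249. 174.] 68 rect [613.0, 16.2, 130.6, 2.8, 83.8] z50/98 [21.7 31.5] col [51. 32. 32.]
[320. 226.] 81 rect [465.8, -181.2, 189.3, 2.5, 12.3] z50/98 [19.2 31.3] col [70. 67. 68.]
```

>>> carry_out(
  motion=[
    [0.4,18,1,50,0],
    [0.4,36,2,104,0],
    [0.4,54,3,158,0],
    [0.4,72,4,212,0],
    [0.4,90,6,266,0],
    [0.4,108,7,320,0],
    [0.4,128,8,378,0],
    [0.4,147,10,434,0],
    [0.4,166,11,488,0],
    [0.4,183,12,525,0],
  ],
)

```text
time: 31.38
tool_pos: [478.7, 282.9, 143.8]
tcp_rot: [-3.113, -0.024, 1.384]
contact_force: [0.7, -0.5, 1.3]
grip_width: 55.2
```

```bash
python3 - <<'E'
from h import *
go(480.2,284.5,63.5,79.3);st();cap('wrist','w8.png')
E
```

```text
shift [-0.1  3.5 80.3] spin 0.0 from [478.7 282.9 143.8] yaw 79.3 q6 41 t 31.4 w 55.2 F [ 0.7 -0.5  1.3] tilt 2.15
tz [-0.024  0.029 -0.999] tx [0.185 0.982 0.024] ty [ 0.982 -0.185 -0.029] q [0.375 0.479 1.552 0.04  1.122 0.544] [478.7 282.9 143.8] w 55.2 t 31.38 F [ 0.7 -0.5  1.3]
```

View pics/w8.png

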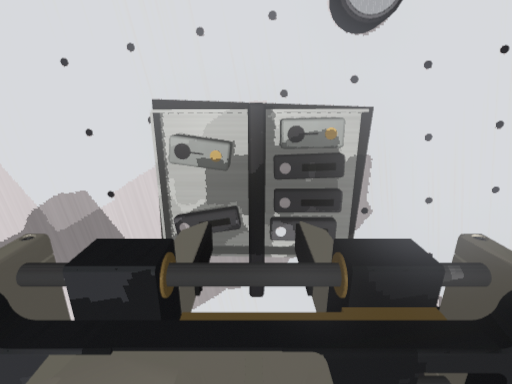

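>>> carry_out(
  motion=[
    [0.4,0,3,40,0],
    [0.4,0,3,70,0],
    [0.4,0,3,80,0],
    [0.4,0,3,80,0],
    [1,0,3,80,0],
    [1,0,3,80,0],
    [1,0,3,80,0],
    [1,0,3,80,0],
    [1,0,3,80,0],
    [1,0,3,80,0],
  ],
)

```text
time: 32.67
tool_pos: [477.8, 285.5, 59.4]
tcp_rot: [-3.108, -0.022, 1.385]
contact_force: [0.0, -0.5, 0.1]
grip_width: 14.0
```

>>> carry_out(
  motion=[
    [1,0,0,0,0],
    [1,0,0,-3,0],
    [1,0,0,-10,0],
    [1,0,0,-20,0],
    [1,0,0,-35,0],
    [1,0,0,-50,0],
    [1,0,0,-68,0],
    [1,0,0,-86,0],
    [1,0,0,-100,0],
    [1,0,0,-110,0],
  ],
)

```text
time: 33.92
tool_pos: [481.1, 282.4, 170.5]
tcp_rot: [-3.109, -0.022, 1.385]
contact_force: [0.2, -0.0, -6.7]
grip_width: 13.7
```

>>> carry_out(
  motion=[
    [1,0,0,-7,0],
    [1,0,0,-15,0],
    [1,0,0,-15,0],
    [1,0,0,-15,0],
  ],
)

```text
time: 34.42
tool_pos: [481.3, 281.9, 185.1]
tcp_rot: [-3.108, -0.022, 1.385]
contact_force: [0.1, -0.3, -6.4]
grip_width: 13.8
```

```bash
python3 - <<'E'
from h import *
st()
a=np.radians(12.3);cx,cy=486.4,-274.5
X,Y=cx-8*np.cos(a),cy-8*np.sin(a);print(X,Y)
go(X,Y,190,102.3)
cap('scene','s9.png')
E
```

```text
tz [-0.029  0.028 -0.999] tx [0.185 0.983 0.022] ty [ 0.982 -0.184 -0.033] q [0.372 0.444 1.487 0.038 1.228 0.544] [481.3 281.9 185.1] w 13.8 t 34.42 F [ 0.1 -0.3 -6.4]
478.58363540451785 -276.20424309019984
shift [-548.8   99.9  -20.3] spin -23.0 from [481.3 281.9 185.1] yaw 79.3 q6 -42 t 34.4 w 13.8 F [ 0.1 -0.3 -6.4] tilt 2.29
```

View pics/s9.png

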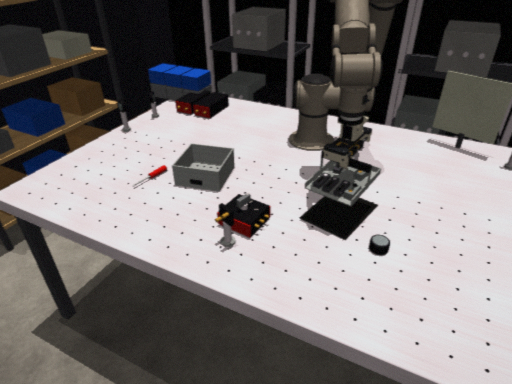

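>>> carry_out(
  motion=[
    [1,-6,1,-1,0],
    [1,-19,3,-2,0],
    [1,-39,7,-2,-1],
    [1,-65,12,-3,-2.5],
    [1,-93,17,-4,-4],
    [1,-121,22,-5,-5],
    [1,-149,27,-6,-6],
    [1,-177,32,-7,-7],
    [1,-205,37,-8,-8],
    [1,-233,42,-9,-9],
  ],
)

```text
time: 35.72
tool_pos: [479.3, 43.3, 187.7]
tcp_rot: [-3.112, -0.026, 1.542]
contact_force: [0.2, 0.4, -6.4]
grip_width: 14.3
```

```bash
python3 - <<'E'
from h import *
go(478.6,-276.2,190,102.3)
E
```

```text
shift [-319.2    8.2  -11. ] spin -14.0 from [479.3  43.3 187.7] yaw 88.3 q6 -42 t 35.7 w 14.3 F [ 0.2  0.4 -6.4] tilt 2.27
```

>>> carry_out(
  motion=[
    [1,-28,1,-1,-1.5],
    [1,-56,1,-2,-3],
    [1,-84,2,-3,-4.5],
    [1,-112,3,-4,-6],
    [1,-140,4,-5,-7.5],
    [1,-168,4,-6,-9],
    [1,-196,5,-7,-10.5],
    [1,-222,6,-8,-12],
    [1,-244,6,-8,-13],
    [1,-262,7,-9,-14],
  ],
)

```text
time: 36.98
tool_pos: [478.1, -220.5, 189.5]
tcp_rot: [-3.119, -0.033, 1.786]
contact_force: [-0.1, 0.3, -6.1]
grip_width: 13.8
```

```bash
python3 - <<'E'
from h import *
go(478.6,-276.2,190,102.3)
E
```

```text
shift [-54.5 -11.4  -2. ] spin 0.0 from [ 478.1 -220.5  189.5] yaw 102.3 q6 -42 t 37.0 w 13.8 F [-0.1  0.3 -6.1] tilt 2.28
```

>>> carry_out(
  motion=[
    [1,-14,-3,0,0],
    [1,-27,-6,0,0],
    [1,-38,-8,0,0],
    [1,-47,-10,0,0],
    [1,-53,-11,0,0],
    [1,-54,-11,0,0],
    [1,-54,-11,0,0],
  ],
)

```text
time: 37.85
tool_pos: [478.9, -275.3, 187.9]
tcp_rot: [-3.119, -0.033, 1.786]
contact_force: [-0.4, -0.0, -7.4]
grip_width: 13.7
```

```bash
python3 - <<'E'
from h import *
go(478.6,-276.2,154,102.3);st()
cap('scene','s10.png');c=cap('top','t10.png');cap('wrist','w10.png')
a=cv2.imread('pics/top0.png')
b=cv2.imread('pics/s10.png');cv2.imwrite('pics/s10a.png',cv2.resize(b[60:260,120:320],None,fx=3,fy=3,interpolation=cv2.INTER_CUBIC))
b=cv2.imread('pics/t10.png');cv2.imwrite('pics/t10a.png',cv2.resize(b[120:320,260:460],None,fx=3,fy=3,interpolation=cv2.INTER_CUBIC))
E
```

```text
shift [-2.   0.3 33.9] spin 0.0 from [ 478.9 -275.3  187.9] yaw 102.3 q6 -42 t 37.9 w 13.7 F [-0.4 -0.  -7.4] tilt 2.3
tz [-0.029  0.027 -0.999] tx [-0.213  0.976  0.033] ty [ 0.977  0.214 -0.023] q [-0.663  0.447  1.473  0.004  1.262 -0.879] [ 478.9 -275.3  187.9] w 13.7 t 37.85 F [-0.4 -0.  -7.4]
```

View pics/s10a.png

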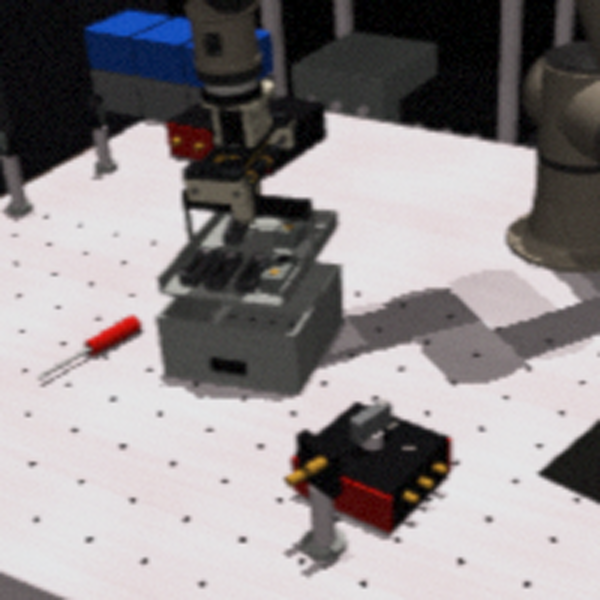

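View pics/t10a.png

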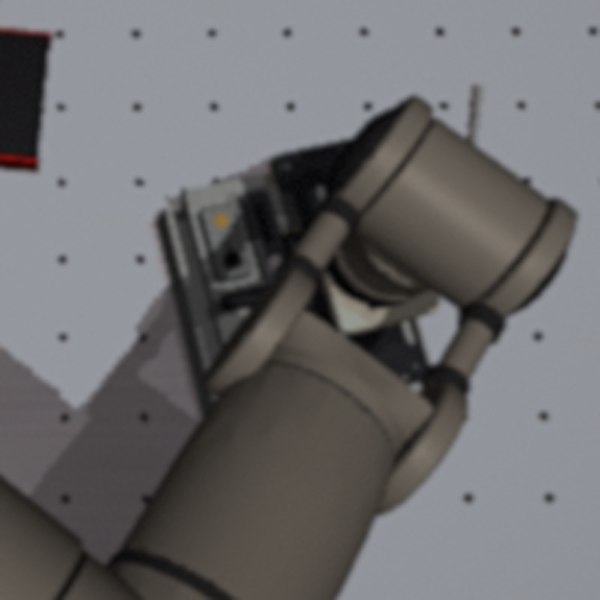

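View pics/w10.png

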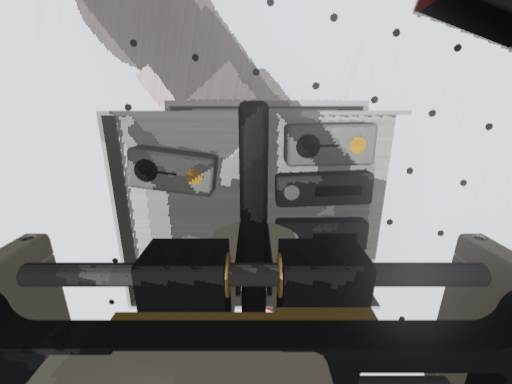

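```bash
python3 - <<'E'
from h import *
c=cap('wrist');a=np.radians(12.3);ux=np.array([np.cos(a),np.sin(a)]);uy=np.array([-ux[1],ux[0]]);C=np.array([486.4,-274.5])
for u,v,z in [(167,103,90),(367,103,90),(100,112,152),(410,112,152),(394,120,132)]:
    p=ray(c,u,v,z)[:2];d=p-C;print((d@ux).round(1),(d@uy).round(1))
W=cloud(c)
for u,v in [(180,103),(360,103),(105,112),(400,113)]: 
    d=W[v,u];e=d[:2]-C;print((e@ux).round(1),(e@uy).round(1),d[2].round(1))
E
```

```text
-89.0 89.8
96.0 89.7
-117.3 81.0
102.9 81.1
102.3 75.3
-77.1 89.8 88.9
89.8 89.7 89.5
-110.3 81.0 158.0
95.6 80.4 152.9
```

>>> carry_out(
  motion=[
    [1,0,4,6,0],
    [1,0,4,14,0],
    [1,0,4,22,0],
    [1,0,4,29,0],
    [1,0,4,34,0],
    [1,0,4,37,0],
    [1,0,4,39,0],
    [1,0,4,39,0],
  ],
)

```text
time: 39.05
tool_pos: [482.0, -273.5, 149.4]
tcp_rot: [-3.12, -0.032, 1.786]
contact_force: [-0.6, 0.7, -6.4]
grip_width: 13.8
```

```bash
python3 - <<'E'
from h import *
st()
E
```

```text
tz [-0.028  0.027 -0.999] tx [-0.214  0.976  0.032] ty [ 0.977  0.214 -0.022] q [-0.657  0.487  1.522  0.004  1.172 -0.874] [ 482.  -273.5  149.4] w 13.8 t 39.05 F [-0.6  0.7 -6.4]
```

>>> carry_out(
  motion=[
    [1,0,0,1,0],
    [1,0,0,2,0],
    [1,0,0,3,0],
    [1,0,0,3,0],
  ],
)

```text
time: 39.55
tool_pos: [482.0, -273.9, 147.2]
tcp_rot: [-3.12, -0.031, 1.786]
contact_force: [-5.3, 0.0, 4.0]
grip_width: 14.0
```

>>> carry_out(
  motion=[
    [1,0,0,1,0],
    [1,0,0,2,0],
    [1,0,0,2,0],
  ],
)

```text
time: 39.92
tool_pos: [481.9, -274.2, 146.6]
tcp_rot: [-3.121, -0.029, 1.786]
contact_force: [-5.7, 2.3, 9.8]
grip_width: 13.9
```

>>> carry_out(
  motion=[
    [0.8,0,0,-1,0],
    [0.7,0,0,-1,0],
    [0.6,0,0,-1,0],
    [0.5,0,0,-1,0],
    [0.5,0,0,-1,0],
    [0.5,0,0,-1,0],
  ],
)

```text
time: 40.67
tool_pos: [482.0, -274.1, 147.5]
tcp_rot: [-3.121, -0.03, 1.786]
contact_force: [0.2, 0.5, -0.3]
grip_width: 46.0
```

>>> carry_out(
  motion=[
    [0.5,0,0,-15,0],
    [0.5,0,0,-35,0],
    [0.5,0,0,-60,0],
    [0.5,0,0,-80,0],
    [0.5,0,0,-90,0],
    [0.5,0,0,-90,0],
    [0.5,0,0,-90,0],
  ],
)

```text
time: 41.55
tool_pos: [484.0, -276.1, 236.7]
tcp_rot: [-3.12, -0.031, 1.786]
contact_force: [-0.4, -0.0, 0.4]
grip_width: 46.1
```

```bash
python3 - <<'E'
from h import *
st()
cap('scene','s11.png');cap('wrist','w11.png')
b=cv2.imread('pics/s11.png');cv2.imwrite('pics/s11a.png',cv2.resize(b[60:260,120:320],None,fx=3,fy=3,interpolation=cv2.INTER_CUBIC))
E
```

```text
tz [-0.028  0.025 -0.999] tx [-0.213  0.976  0.031] ty [ 0.977  0.214 -0.021] q [-0.658  0.416  1.384  0.003  1.379 -0.874] [ 484.  -276.1  236.7] w 46.1 t 41.55 F [-0.4 -0.   0.4]
```

View pics/s11a.png

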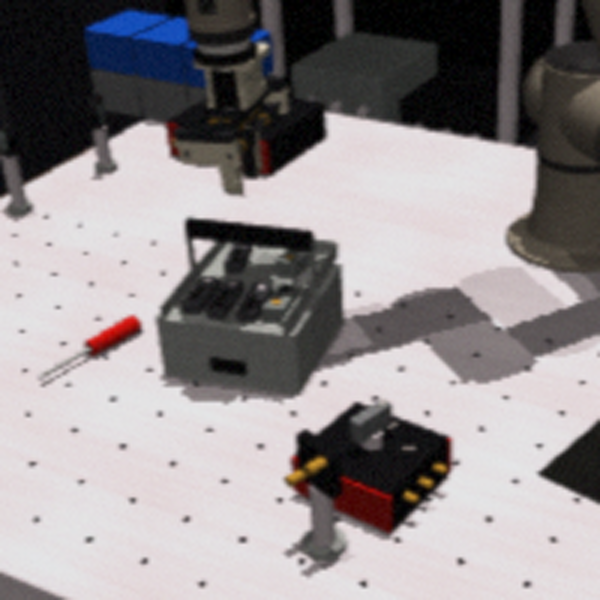

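View pics/w11.png

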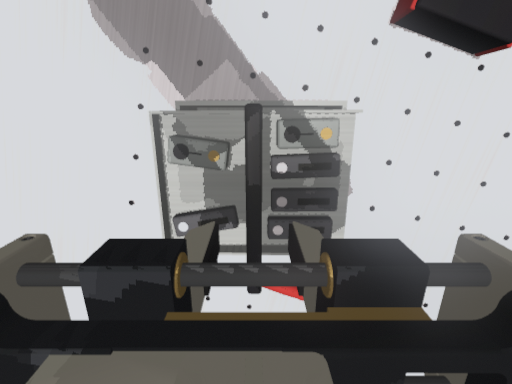

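```bash
python3 - <<'E'
from h import *
c=cap('wrist','w12.png');a=np.radians(12.3);ux=np.array([np.cos(a),np.sin(a)]);uy=np.array([-ux[1],ux[0]]);C=np.array([486.4,-274.5])
for u,v,z in [(177,102,90),(346,102,90),(150,112,114),(164,112,114),(360,112,114),(352,125,94)]:
    p=ray(c,u,v,z)[:2];d=p-C;print((u,v),(d@ux).round(1),(d@uy).round(1),p.round(1))
b=cv2.imread('pics/w12.png');cv2.imwrite('pics/w12a.png',cv2.resize(b[90:260,130:370],None,fx=3.3,fy=3.3,interpolation=cv2.INTER_CUBIC))
E
```

```text
(177, 102) -88.9 90.6 [ 380.2 -205. ]
(346, 102) 96.7 90.5 [ 561.6 -165.5]
(150, 112) -110.6 79.7 [ 361.3 -220.1]
(164, 112) -96.1 79.8 [ 375.6 -217. ]
(360, 112) 104.3 79.8 [ 571.4 -174.3]
(352, 125) 104.4 66.2 [ 574.3 -187.6]
```

View pics/w12a.png

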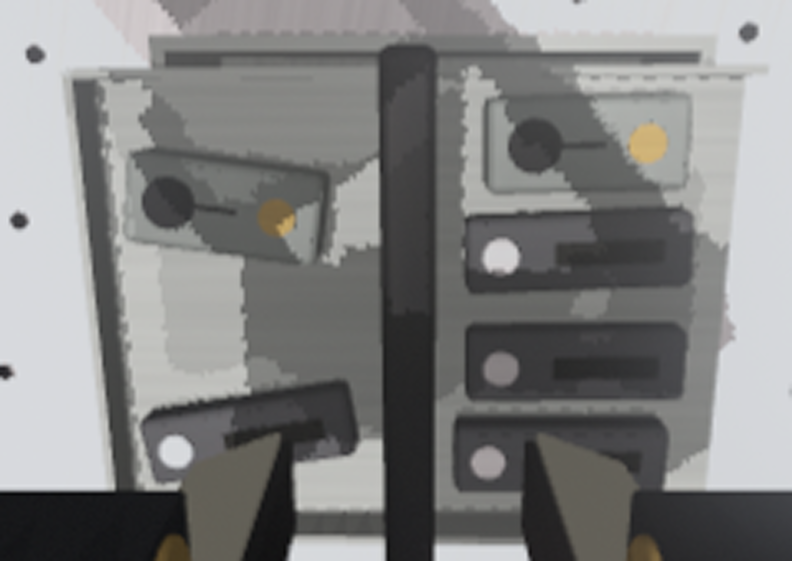

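```bash
cat >> h.py <<'E'
A=np.radians(12.3);UX=np.array([np.cos(A),np.sin(A)]);UY=np.array([-UX[1],UX[0]]);TC=np.array([486.4,-274.5])
def tub(x,y): return TC+x*UX+y*UY
def gt(x,y,z,yaw=12.3): p=tub(x,y); go(p[0],p[1],z,yaw)
E
python3 - <<'E'
from h import *
gt(-89,82,210)
E
```

```text
shift [ 82.3 -85.7  31.1] spin 90.0 from [ 484.1 -276.1  236.7] yaw 102.3 q6 49 t 41.7 w 45.8 F [0.3 0.1 0. ] tilt 2.15
```

>>> carry_out(
  motion=[
    [0.6,8,-9,0,10],
    [0.7,18,-19,0,20],
    [0.8,28,-29,0,30],
    [0.85,38,-39,0,40],
    [0.85,48,-50,0,50],
    [0.85,58,-60,5,60],
    [0.85,68,-70,10,70],
    [0.85,76,-80,20,80],
    [0.85,82,-86,30,90],
    [0.85,82,-86,30,90],
  ],
)

```text
time: 42.95
tool_pos: [381.1, -213.2, 210.5]
tcp_rot: [-3.109, 0.023, 0.218]
contact_force: [0.1, -0.2, -1.0]
grip_width: 13.4
```

```bash
python3 - <<'E'
from h import *
gt(-89,82,135);cap('wrist','w13.png');st()
E
```

```text
shift [ 2.5  2.8 75.4] spin 0.2 from [ 381.1 -213.2  210.5] yaw 12.5 q6 49 t 43.0 w 13.4 F [ 0.1 -0.2 -1. ] tilt 2.27
tz [-0.028  0.026 -0.999] tx [ 0.976  0.218 -0.022] ty [ 0.217 -0.976 -0.031] q [-0.687  0.219  1.745  0.002  1.216  0.663] [ 381.7 -213.7  211. ] w 13.7 t 43.0 F [-0. -0. -0.]
```

View pics/w13.png

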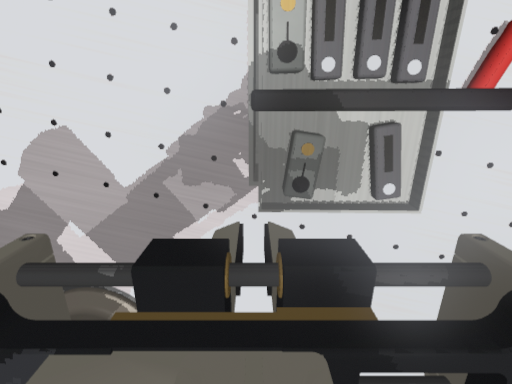

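```bash
python3 - <<'E'
from h import *
c=cap('wrist')
b=cv2.imread('pics/w13.png');cv2.imwrite('pics/w13a.png',cv2.resize(b[60:220,230:330],None,fx=4,fy=4,interpolation=cv2.INTER_NEAREST))
for u,v in [(254,150),(258,150),(262,150),(260,207)]:
    d=ray(c,u,v,114)[:2]-TC;print(u,(d@UX).round(1),(d@UY).round(1))
# where TCP projects
print(proj(c,bot.get_obs()['tool_pos']))
E
```

```text
254 -48.0 84.9
258 -47.9 81.0
262 -47.9 77.2
260 -106.9 78.5
[254.94511038 238.52940872]
```

View pics/w13a.png

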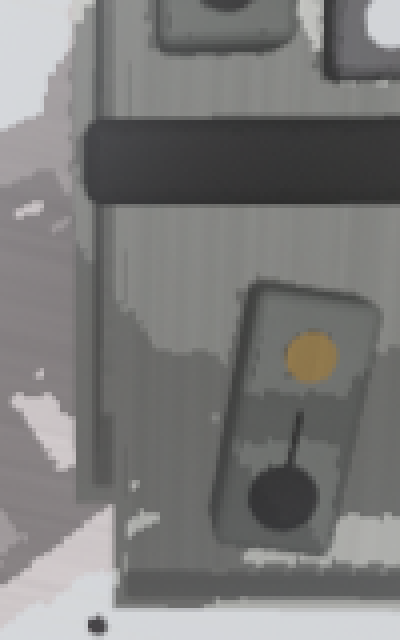

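```bash
python3 - <<'E'
from h import *
gt(-70,81.5,125)
E
```

```text
shift [20.9  2.5 85.8] spin 0.3 from [ 382.1 -214.   211.3] yaw 12.6 q6 50 t 43.0 w 13.6 F [-0.8  0.2  0.3] tilt 2.13
```

>>> carry_out(
  motion=[
    [0.85,10,1,15,0],
    [0.85,21,2,40,0],
    [0.85,21,2,65,0],
    [0.85,21,2,80,0],
    [0.85,21,2,86,0],
    [0.85,21,2,86,0],
    [0.85,21,2,86,0],
  ],
)

```text
time: 43.92
tool_pos: [401.2, -209.5, 125.3]
tcp_rot: [-3.112, 0.02, 0.22]
contact_force: [0.5, 0.2, 0.4]
grip_width: 13.9
```

```bash
python3 - <<'E'
from h import *
gt(-70,81.5,100);c=cap('wrist','w14.png')
b=cv2.imread('pics/w14.png');cv2.imwrite('pics/w14a.png',cv2.resize(b[120:340,150:370],None,fx=2.7,fy=2.7,interpolation=cv2.INTER_CUBIC))
print(proj(c,bot.get_obs()['tool_pos']))
E
```

```text
shift [-0.1  0.9 25.3] spin 0.3 from [ 401.2 -209.5  125.3] yaw 12.6 q6 50 t 43.9 w 13.9 F [0.5 0.2 0.4] tilt 2.06
[254.41033834 238.79843753]
```

View pics/w14a.png

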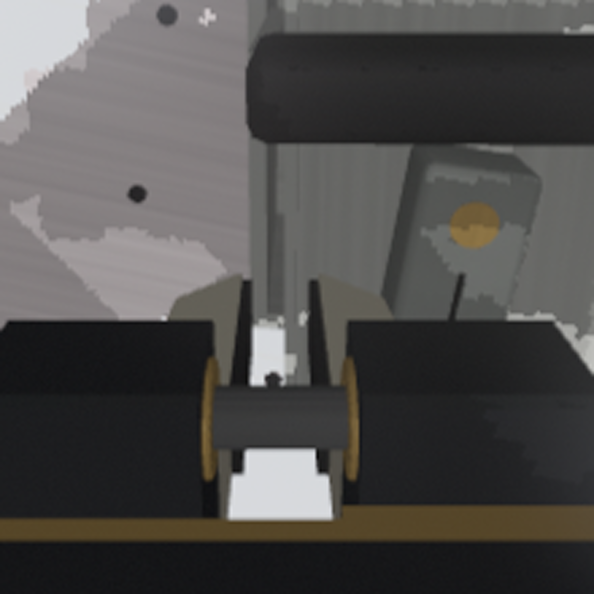

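>>> carry_out(
  motion=[
    [0.9,0,2.5,0,0],
    [0.9,0,2.5,3,0],
    [0.9,0,2.5,3,0],
  ],
)

```text
time: 44.35
tool_pos: [401.4, -211.8, 122.1]
tcp_rot: [-3.112, 0.021, 0.22]
contact_force: [-0.3, 0.2, -0.3]
grip_width: 9.1
```

```bash
python3 - <<'E'
from h import *
gt(-70,79,100);c=cap('wrist','w15.png')
b=cv2.imread('pics/w15.png');cv2.imwrite('pics/w15a.png',cv2.resize(b[170:330,200:330],None,fx=4.5,fy=3.7,interpolation=cv2.INTER_CUBIC))
E
```

```text
shift [ 0.1  1.  22.1] spin 0.3 from [ 401.4 -211.8  122.1] yaw 12.6 q6 50 t 44.4 w 9.1 F [-0.3  0.2 -0.3] tilt 2.07
```

View pics/w15a.png

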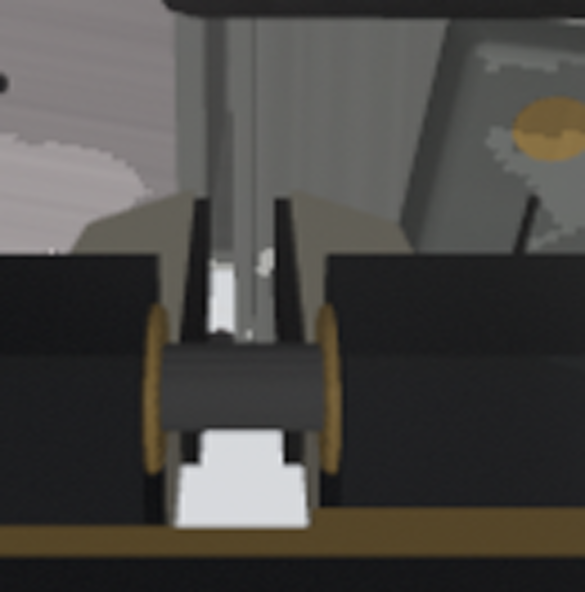

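>>> carry_out(
  motion=[
    [0.9,8,0,0,0],
    [0.9,8,0,6,0],
    [0.9,8,0,12,0],
    [0.9,8,0,18,0],
    [0.9,8,0,22,0],
    [0.9,8,0,22,0],
  ],
)

```text
time: 45.15
tool_pos: [408.5, -209.4, 99.7]
tcp_rot: [-3.111, 0.021, 0.22]
contact_force: [0.7, 0.3, 0.3]
grip_width: 9.2
```

>>> carry_out(
  motion=[
    [1,0,0,0,0],
    [1,0,0,0,0],
    [1,0,0,0,0],
    [1,0,0,0,0],
  ],
)

```text
time: 45.65
tool_pos: [408.6, -209.6, 99.8]
tcp_rot: [-3.112, 0.021, 0.22]
contact_force: [-0.2, -1.9, -0.1]
grip_width: 3.1
```

```bash
python3 - <<'E'
from h import *
st();d=bot.get_obs()['tool_pos'][:2]-TC;print(d@UX,d@UY);cap('scene','s16.png')
b=cv2.imread('pics/s16.png');cv2.imwrite('pics/s16a.png',cv2.resize(b[60:260,120:320],None,fx=3,fy=3,interpolation=cv2.INTER_CUBIC))
E
```

```text
tz [-0.027  0.025 -0.999] tx [ 0.976  0.218 -0.021] ty [ 0.217 -0.976 -0.03 ] q [-0.644  0.396  1.844  0.005  0.937  0.705] [ 408.6 -209.6   99.8] w 3.1 t 45.65 F [-0.2 -1.9 -0.1]
-62.180978876715066 79.97447793641531
```

View pics/s16a.png

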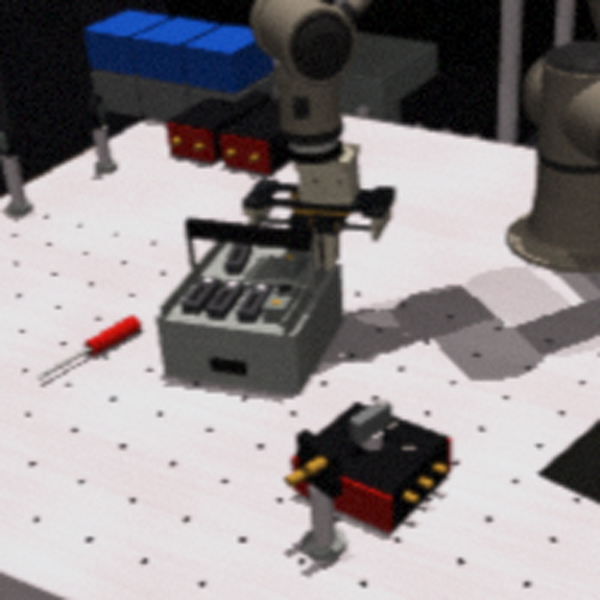

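>>> carry_out(
  motion=[
    [1,-4,0,0,0],
    [1,-8,0,0,0],
    [1,-12,0,0,0],
    [1,-17,0,0,0],
    [1,-21,0,0,0],
    [1,-25,0,0,0],
    [1,-30,0,-1,0],
    [1,-36,0,-3,0],
    [1,-36,0,-3,0],
  ],
)

```text
time: 46.82
tool_pos: [377.3, -219.2, 105.9]
tcp_rot: [-3.118, 0.012, 0.218]
contact_force: [11.8, 1.4, 11.0]
grip_width: 3.0
```

```bash
python3 - <<'E'
from h import *
st();d=bot.get_obs()['tool_pos'][:2]-TC;print(d@UX,d@UY);cap('scene','s17.png')
b=cv2.imread('pics/s17.png');cv2.imwrite('pics/s17a.png',cv2.resize(b[60:260,120:320],None,fx=3,fy=3,interpolation=cv2.INTER_CUBIC))
E
```

```text
tz [-0.017  0.02  -1.   ] tx [ 0.976  0.217 -0.012] ty [ 0.216 -0.976 -0.023] q [-0.705  0.347  1.905  0.005  0.916  0.644] [ 377.3 -219.2  105.9] w 3.0 t 46.83 F [11.8  1.4 11. ]
-94.81173099981768 77.29294073792975
```

View pics/s17a.png

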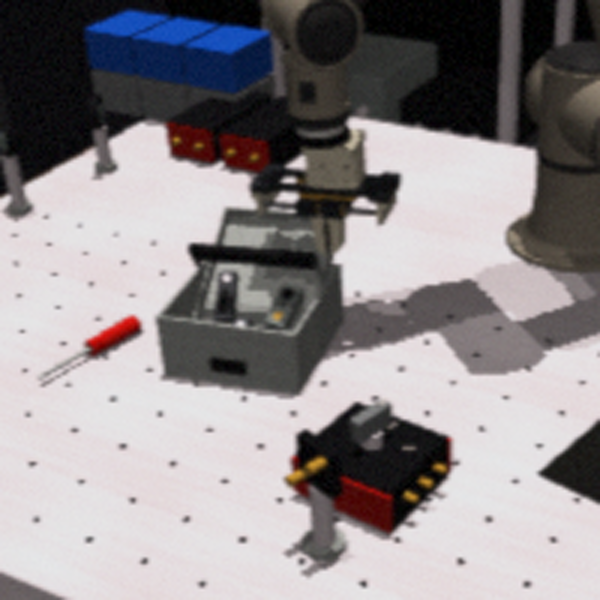

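>>> carry_out(
  motion=[
    [1,-5,0,-3,0],
    [1,-10,0,-6,0],
    [1,-15,0,-9,0],
    [1,-20,0,-13,0],
    [1,-24,0,-17,0],
    [1,-28,0,-21,0],
    [1,-32,0,-26,0],
    [1,-32,0,-26,0],
  ],
)

```text
time: 47.88
tool_pos: [345.9, -226.5, 132.4]
tcp_rot: [-3.118, 0.013, 0.218]
contact_force: [-0.0, 0.9, -2.2]
grip_width: 2.3
```

```bash
python3 - <<'E'
from h import *
st();d=bot.get_obs()['tool_pos'][:2]-TC;print(d@UX,d@UY);cap('scene','s18.png');cap('top','t18.png')
b=cv2.imread('pics/s18.png');cv2.imwrite('pics/s18a.png',cv2.resize(b[60:260,120:320],None,fx=3,fy=3,interpolation=cv2.INTER_CUBIC))
b=cv2.imread('pics/t18.png');cv2.imwrite('pics/t18a.png',cv2.resize(b[120:320,260:460],None,fx=3,fy=3,interpolation=cv2.INTER_CUBIC))
E
```

```text
tz [-0.018  0.021 -1.   ] tx [ 0.976  0.216 -0.013] ty [ 0.216 -0.976 -0.024] q [-0.767  0.27   1.928  0.003  0.971  0.584] [ 345.9 -226.5  132.4] w 2.3 t 47.88 F [-0.   0.9 -2.2]
-127.06147615862547 76.84790586274812
```

View pics/s18a.png

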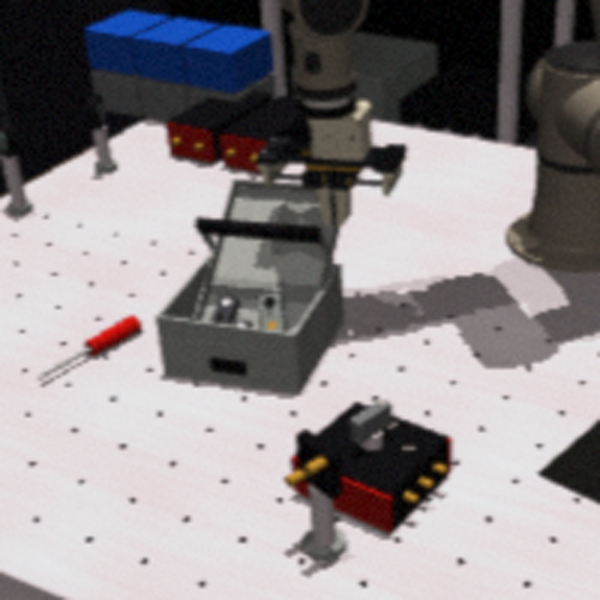

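View pics/t18a.png

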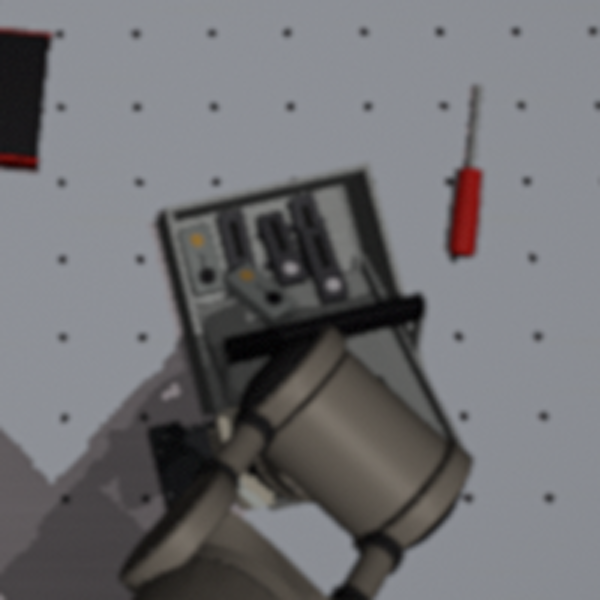

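>>> carry_out(
  motion=[
    [1,-1,0,-5,0],
    [1,-2,0,-10,0],
    [1,-2,0,-16,0],
    [1,-2,0,-22,0],
    [1,-4,0,-28,0],
    [1,-7,0,-33,0],
    [1,-10,0,-38,0],
    [1,-10,0,-38,0],
    [1,-10,0,-38,0],
  ],
)

```text
time: 49.1
tool_pos: [337.0, -229.3, 170.2]
tcp_rot: [-3.117, 0.013, 0.218]
contact_force: [0.3, 0.1, -2.7]
grip_width: 2.7
```

```bash
python3 - <<'E'
from h import *
st();cap('scene','s19.png');cap('top','t19.png')
b=cv2.imread('pics/s19.png');cv2.imwrite('pics/s19a.png',cv2.resize(b[60:260,120:320],None,fx=3,fy=3,interpolation=cv2.INTER_CUBIC))
b=cv2.imread('pics/t19.png');cv2.imwrite('pics/t19a.png',cv2.resize(b[120:320,260:460],None,fx=3,fy=3,interpolation=cv2.INTER_CUBIC))
E
```

```text
tz [-0.018  0.021 -1.   ] tx [ 0.976  0.216 -0.013] ty [ 0.216 -0.976 -0.024] q [-0.788  0.206  1.889  0.002  1.074  0.564] [ 337.  -229.3  170.2] w 2.7 t 49.1 F [ 0.3  0.1 -2.7]
```

View pics/s19a.png

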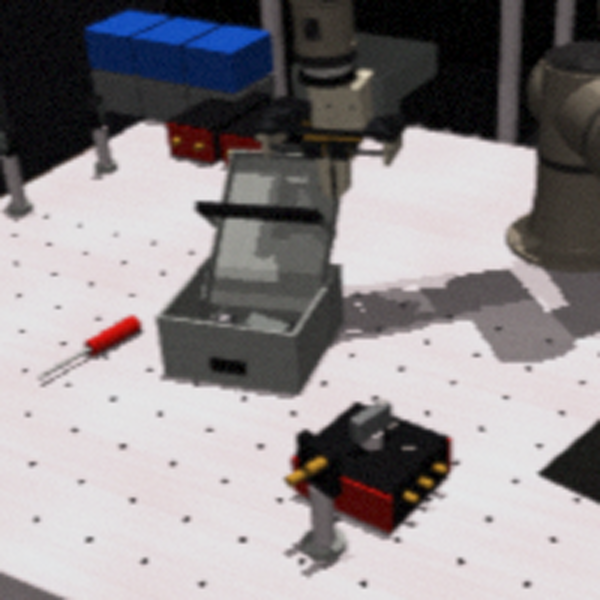

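View pics/t19a.png

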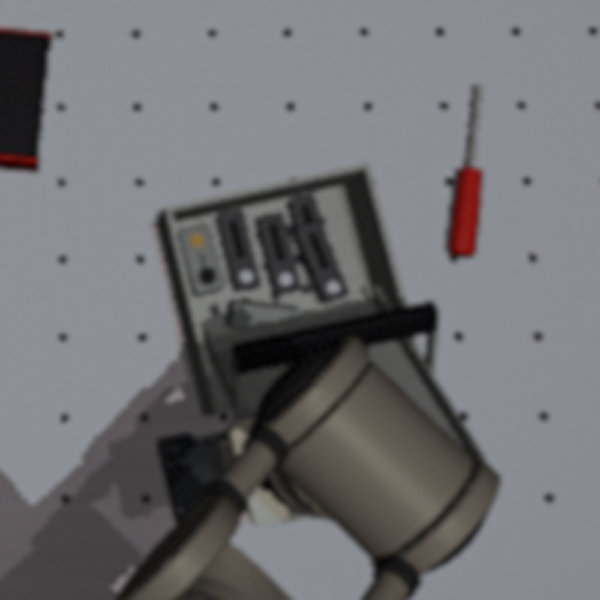

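>>> carry_out(
  motion=[
    [1,-4,0,-6,0],
    [1,-8,0,-11,0],
    [1,-12,0,-16,0],
    [1,-16,0,-21,0],
    [1,-20,0,-27,0],
    [1,-25,0,-33,0],
    [1,-25,0,-33,0],
    [1,-25,0,-33,0],
  ],
)

```text
time: 50.2
tool_pos: [313.2, -235.4, 203.4]
tcp_rot: [-3.117, 0.013, 0.218]
contact_force: [-0.5, 0.9, -3.4]
grip_width: 2.7
```

```bash
python3 - <<'E'
from h import *
st();cap('scene','s20.png');cap('top','t20.png')
b=cv2.imread('pics/s20.png');cv2.imwrite('pics/s20a.png',cv2.resize(b[60:260,120:320],None,fx=3,fy=3,interpolation=cv2.INTER_CUBIC))
b=cv2.imread('pics/t20.png');cv2.imwrite('pics/t20a.png',cv2.resize(b[120:320,260:460],None,fx=3,fy=3,interpolation=cv2.INTER_CUBIC))
E
```

```text
tz [-0.018  0.021 -1.   ] tx [ 0.976  0.216 -0.013] ty [ 0.216 -0.976 -0.025] q [-0.841  0.137  1.872  0.     1.161  0.512] [ 313.2 -235.4  203.4] w 2.7 t 50.2 F [-0.5  0.9 -3.4]
```

View pics/s20a.png

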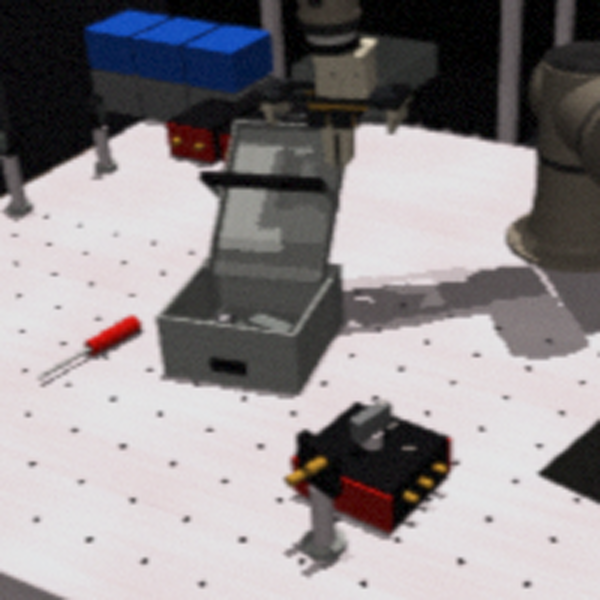

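View pics/t20a.png

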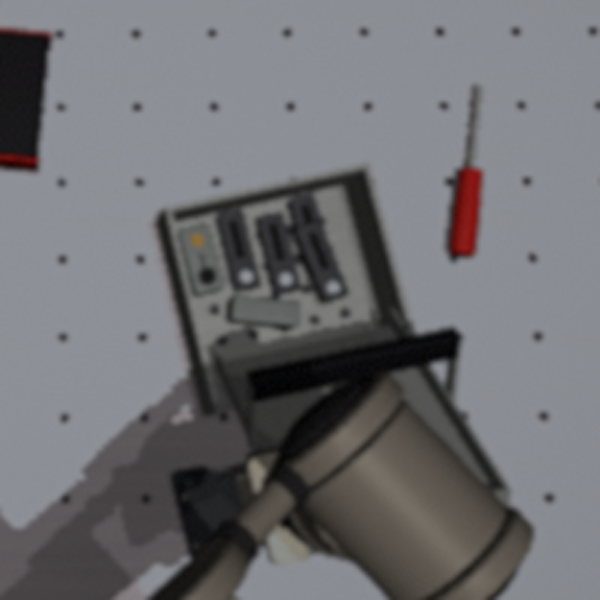

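>>> carry_out(
  motion=[
    [1,-1,0,8,0],
    [1,-1,0,18,0],
    [1,-1,0,30,0],
    [1,-1,0,42,0],
    [1,-1,0,54,0],
    [1,-1,0,66,0],
    [1,-1,0,78,0],
    [1,-1,0,88,0],
    [1,-1,0,96,0],
    [1,-1,0,96,0],
  ],
)

```text
time: 51.55
tool_pos: [310.2, -233.3, 106.8]
tcp_rot: [-3.116, 0.014, 0.218]
contact_force: [-1.3, 0.4, 0.9]
grip_width: 2.8
```

```bash
python3 - <<'E'
from h import *
st();d=bot.get_obs()['tool_pos'][:2]-TC;print(d@UX,d@UY);cap('scene','s21.png');cap('top','t21.png')
b=cv2.imread('pics/s21.png');cv2.imwrite('pics/s21a.png',cv2.resize(b[60:260,120:320],None,fx=3,fy=3,interpolation=cv2.INTER_CUBIC))
E
```

```text
tz [-0.019  0.022 -1.   ] tx [ 0.976  0.216 -0.014] ty [ 0.216 -0.976 -0.026] q [-0.843  0.272  2.022  0.     0.878  0.51 ] [ 310.2 -233.3  106.8] w 2.8 t 51.55 F [-1.3  0.4  0.9]
-163.39890317089075 77.8341073860412
```

View pics/s21a.png

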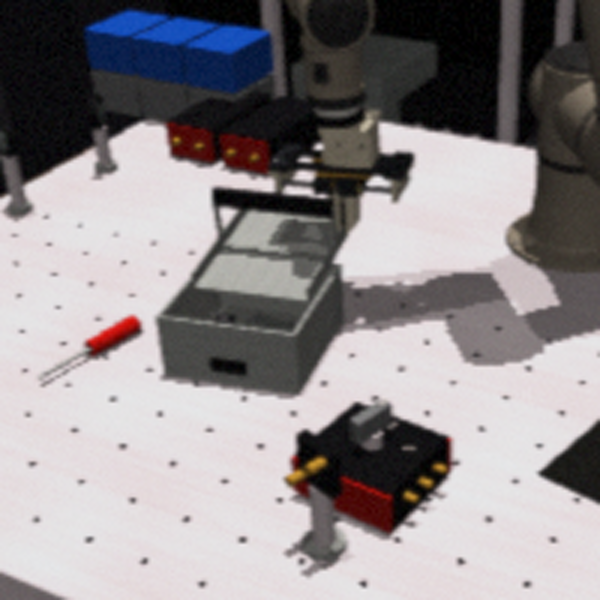

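>>> carry_out(
  motion=[
    [1,0,0,6,0],
    [1,0,0,12,0],
    [1,0,0,17,0],
    [1,10,0,16,0],
    [1,20,0,14,0],
    [1,30,0,13,0],
    [1,36,0,12,0],
    [1,36,0,12,0],
  ],
)

```text
time: 52.65
tool_pos: [346.1, -225.4, 95.0]
tcp_rot: [-3.117, 0.013, 0.219]
contact_force: [-0.7, -1.8, 2.8]
grip_width: 2.8
```

```bash
python3 - <<'E'
from h import *
st();d=bot.get_obs()['tool_pos'][:2]-TC;print(d@UX,d@UY);cap('scene','s22.png')
b=cv2.imread('pics/s22.png');cv2.imwrite('pics/s22a.png',cv2.resize(b[60:260,120:320],None,fx=3,fy=3,interpolation=cv2.INTER_CUBIC))
E
```

```text
tz [-0.018  0.021 -1.   ] tx [ 0.976  0.217 -0.013] ty [ 0.217 -0.976 -0.024] q [-0.765  0.33   1.976  0.004  0.864  0.584] [ 346.1 -225.4   95. ] w 2.8 t 52.65 F [-0.7 -1.8  2.8]
-126.61083958572453 77.87968817319015
```

View pics/s22a.png

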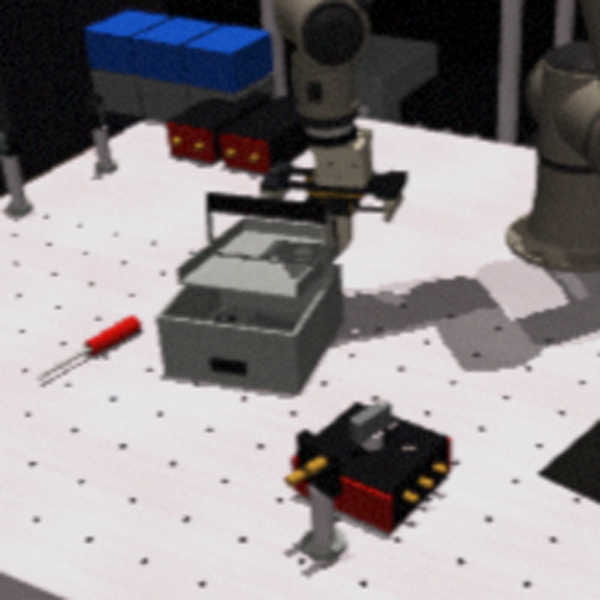

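>>> carry_out(
  motion=[
    [1,10,0,-2,0],
    [1,20,0,-3,0],
    [1,30,0,-5,0],
    [1,40,0,-6,0],
    [1,50,0,-6,0],
    [1,60,0,-6,0],
    [1,64,0,-6,0],
    [1,64,0,-6,0],
  ],
)

```text
time: 53.7
tool_pos: [408.9, -211.7, 100.1]
tcp_rot: [-3.118, 0.012, 0.219]
contact_force: [0.0, -0.6, -0.0]
grip_width: 2.8
```

```bash
python3 - <<'E'
from h import *
st();d=bot.get_obs()['tool_pos'][:2]-TC;print(d@UX,d@UY);cap('scene','s23.png')
b=cv2.imread('pics/s23.png');cv2.imwrite('pics/s23a.png',cv2.resize(b[60:260,120:320],None,fx=3,fy=3,interpolation=cv2.INTER_CUBIC))
E
```

```text
tz [-0.017  0.021 -1.   ] tx [ 0.976  0.217 -0.012] ty [ 0.217 -0.976 -0.024] q [-0.649  0.393  1.849  0.008  0.926  0.699] [ 408.9 -211.7  100.1] w 2.8 t 53.7 F [ 0.  -0.6 -0. ]
-62.358467101970646 77.89052214573921
```

View pics/s23a.png

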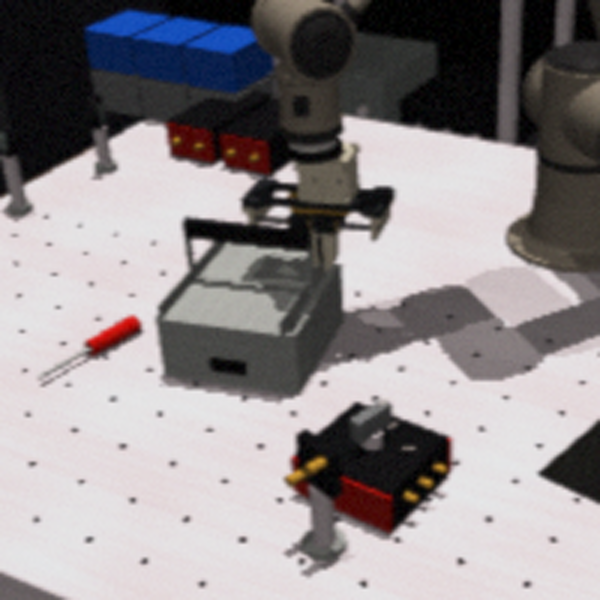

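>>> carry_out(
  motion=[
    [0.9,0,0,0,0],
    [0.8,0,0,0,0],
    [0.8,0,0,0,0],
    [0.8,0,0,-20,0],
    [0.7,0,0,-50,0],
    [0.6,0,0,-80,0],
    [0.5,0,0,-110,0],
    [0.5,0,0,-110,0],
    [0.5,0,0,-110,0],
  ],
)

```text
time: 54.88
tool_pos: [410.2, -213.7, 209.4]
tcp_rot: [-3.117, 0.013, 0.219]
contact_force: [-0.4, 0.7, -0.5]
grip_width: 45.7
```

```bash
python3 - <<'E'
from h import *
st();c=cap('top','t24.png');cap('wrist','w24.png')
W=cloud(c);
d=W[...,:2]-TC;lx=d@UX;ly=d@UY
m=(abs(lx)<140)&(abs(ly)<120)&(W[...,2]>165)&(W[...,2]<200);print(m.sum());r=rect(W[m]);print(r);e=np.array(r[:2])-TC;print(e@UX,e@UY)
b=cv2.imread('pics/t24.png');cv2.imwrite('pics/t24a.png',cv2.resize(b[120:320,260:460],None,fx=3,fy=3,interpolation=cv2.INTER_CUBIC))
E
```

```text
tz [-0.018  0.021 -1.   ] tx [ 0.976  0.217 -0.013] ty [ 0.217 -0.976 -0.025] q [-0.65   0.259  1.694  0.006  1.216  0.699] [ 410.2 -213.7  209.4] w 45.7 t 54.88 F [-0.4  0.7 -0.5]
95
[481.4, -276.1, 174.3, 14.0, -77.7]
-5.226076490216285 -0.49812098772156105
```

View pics/w24.png

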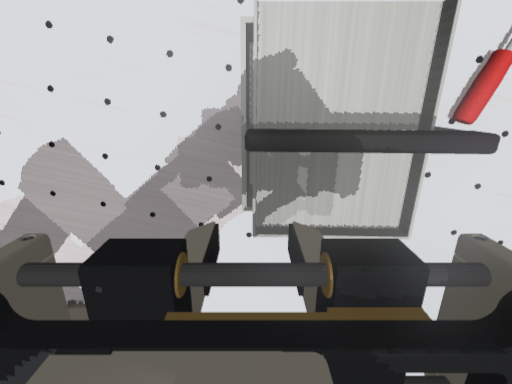

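View pics/t24a.png

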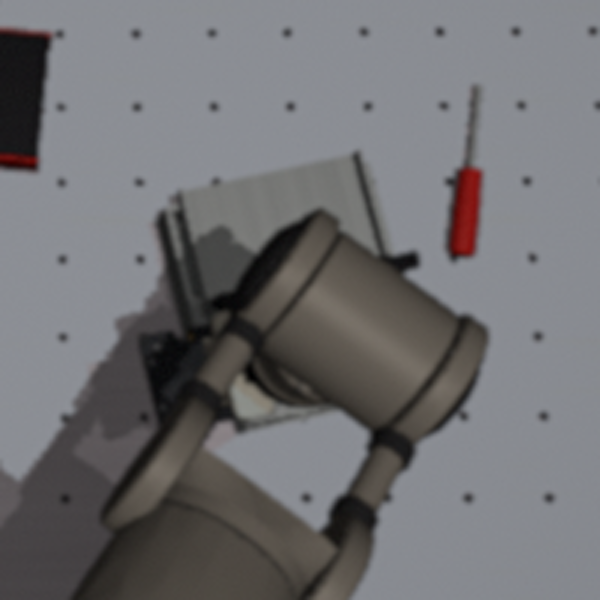

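```bash
python3 - <<'E'
from h import *
go(481.4,-276.1,215,102.3)
E
```

```text
shift [56.  76.3 -8.8] spin -89.8 from [ 410.  -213.6  208.9] yaw 12.5 q6 -42 t 55.0 w 45.8 F [-0.  -0.4  0.7] tilt 1.68
```

>>> carry_out(
  motion=[
    [0.4,0,0,-15,-10],
    [0.4,6,8,-15,-20],
    [0.4,12,17,-15,-30],
    [0.4,19,26,-15,-40],
    [0.4,26,35,-12,-50],
    [0.4,33,45,-12,-60],
    [0.4,41,56,-10,-70],
    [0.4,49,67,-9,-80],
    [0.4,56,76,-9,-90],
    [0.4,56,76,-9,-90],
  ],
)

```text
time: 56.22
tool_pos: [481.2, -275.9, 213.8]
tcp_rot: [-3.126, -0.027, 1.788]
contact_force: [0.6, 0.2, -0.4]
grip_width: 54.9
```

```bash
python3 - <<'E'
from h import *
go(481.4,-276.1,149,102.3)
E
```

```text
shift [-2.1  1.1 64.8] spin 0.1 from [ 481.2 -275.9  213.8] yaw 102.4 q6 -42 t 56.2 w 54.9 F [ 0.6  0.2 -0.4] tilt 1.8
```

>>> carry_out(
  motion=[
    [0.4,-2,1,25,0],
    [0.4,-2,1,50,0],
    [0.4,-2,1,65,0],
    [0.4,-2,1,65,0],
    [1,-2,1,65,0],
    [1,-2,1,65,0],
    [1,-2,1,65,0],
    [1,-2,1,65,0],
    [1,-2,1,65,0],
    [1,-2,1,65,0],
  ],
)

```text
time: 57.48
tool_pos: [481.6, -276.1, 149.1]
tcp_rot: [-3.127, -0.027, 1.787]
contact_force: [-0.2, -0.7, 1.4]
grip_width: 13.9
```

>>> carry_out(
  motion=[
    [1,0,0,0,0],
    [1,0,0,-5,0],
    [1,0,0,-15,0],
    [1,0,0,-25,0],
    [1,0,0,-35,0],
    [1,0,0,-42,0],
    [1,0,0,-42,0],
    [1,0,0,-42,0],
  ],
)

```text
time: 58.48
tool_pos: [482.2, -277.0, 190.8]
tcp_rot: [-3.127, -0.027, 1.787]
contact_force: [0.5, -0.8, -4.1]
grip_width: 13.8
```

```bash
python3 - <<'E'
from h import *
go(479.6,284.2,190,79.5);cap('scene','s25.png');c=cap('top','t25.png')
# mat: black region
W=cloud(c);col=c['color'].astype(int).max(-1)
m=(col<45)&(abs(W[...,0]-478)<160)&(abs(W[...,1]-284)<160)&(W[...,2]<20)
n,l,s,ct=cv2.connectedComponentsWithStats(m.astype(np.uint8));i=1+np.argmax(s[1:,4]);print(s[i],rect(W[l==i]),np.median(W[l==i][:,2]))
b=cv2.imread('pics/s25.png');cv2.imwrite('pics/s25a.png',cv2.resize(b[60:260,120:320],None,fx=3,fy=3,interpolation=cv2.INTER_CUBIC))
E
```

```text
shift [548.4 118.2  14.1] spin 22.9 from [ 482.2 -277.   190.8] yaw 102.4 q6 41 t 58.5 w 13.8 F [ 0.5 -0.8 -4.1] tilt 1.79
[ 117  177   79   92 4848] [476.6, 283.7, 237.3, 176.5, -11.6] 3.061270093363305
```

View pics/s25a.png

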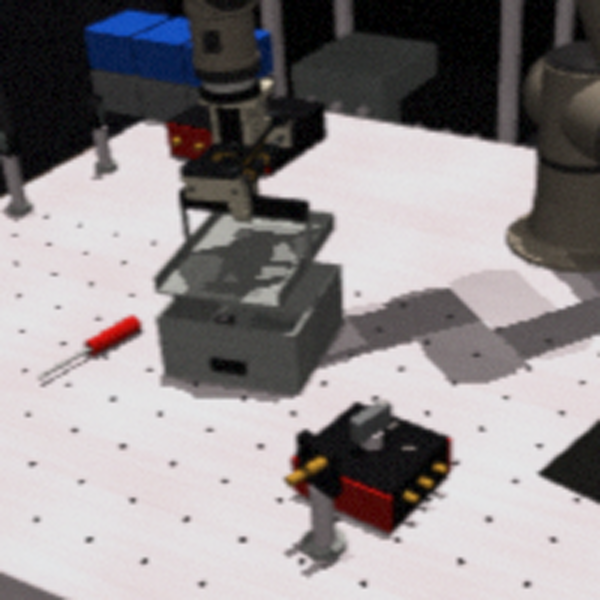

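View pics/t25.png

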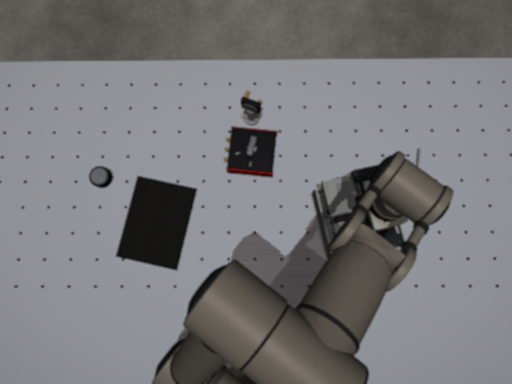

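>>> carry_out(
  motion=[
    [1,15,3,0,1],
    [1,45,10,1,3],
    [1,85,18,2,5],
    [1,130,28,3,7],
    [1,175,38,4,9],
    [1,220,47,5,11],
    [1,265,57,6,13],
    [1,310,67,7,15],
    [1,355,76,8,17],
    [1,400,86,9,19],
  ],
)

```text
time: 59.82
tool_pos: [479.8, 133.7, 191.3]
tcp_rot: [-3.118, -0.021, 1.454]
contact_force: [0.3, 0.1, -3.8]
grip_width: 13.9
```

```bash
python3 - <<'E'
from h import *
go(477.5,284,110,78.4)
E
```

```text
shift [147.2 -17.8  84.9] spin 4.9 from [479.8 133.7 191.3] yaw 83.3 q6 42 t 59.8 w 13.9 F [ 0.3  0.1 -3.8] tilt 1.8
```

>>> carry_out(
  motion=[
    [1,40,-5,0,1],
    [1,75,-9,0,2],
    [1,105,-13,0,3],
    [1,128,-15,10,5],
    [1,141,-17,28,5],
    [1,147,-18,48,5],
    [1,147,-18,68,5],
    [1,147,-18,80,5],
    [1,147,-18,85,5],
    [1,147,-18,85,5],
  ],
)

```text
time: 61.08
tool_pos: [477.3, 283.6, 109.8]
tcp_rot: [-3.116, -0.019, 1.367]
contact_force: [0.7, 0.1, -2.1]
grip_width: 13.6
```

```bash
python3 - <<'E'
from h import *
go(477.5,284,61,78.4)
E
```

```text
shift [-0.5  1.3 48.8] spin -0.1 from [477.3 283.6 109.8] yaw 78.3 q6 42 t 61.1 w 13.6 F [ 0.7  0.1 -2.1] tilt 1.81
```

>>> carry_out(
  motion=[
    [1,0,1,15,0],
    [1,0,1,30,0],
    [1,0,1,40,0],
    [1,0,1,45,0],
    [1,0,1,48,0],
    [1,0,1,49,0],
    [1,0,1,49,0],
    [0.8,0,1,49,0],
    [0.6,0,1,49,0],
    [0.5,0,1,49,0],
  ],
)

```text
time: 62.32
tool_pos: [477.5, 284.6, 60.9]
tcp_rot: [-3.117, -0.019, 1.367]
contact_force: [-0.4, -0.2, 0.8]
grip_width: 33.8
```

>>> carry_out(
  motion=[
    [0.5,0,0,0,0],
    [0.5,0,0,-20,0],
    [0.5,0,0,-45,0],
    [0.5,0,0,-75,0],
    [0.5,0,0,-100,0],
    [0.5,0,0,-100,0],
    [0.5,0,0,-100,0],
  ],
)

```text
time: 63.2
tool_pos: [479.0, 282.0, 159.8]
tcp_rot: [-3.115, -0.018, 1.367]
contact_force: [-1.1, 0.5, -0.0]
grip_width: 46.1
```

```bash
python3 - <<'E'
from h import *
st();cap('wrist','w26.png');cap('scene','s26.png');c=cap('top')
W=cloud(c);col=c['color']
# knob: points above box top
m=(abs(W[...,0]-678)<60)&(abs(W[...,1]-16)<55)&(W[...,2]>78)&(W[...,2]<115)
print(m.sum(),rect(W[m]),np.percentile(W[m][:,2],[5,50,95]))
m2=(abs(W[...,0]-678)<80)&(abs(W[...,1]-16)<75)&(W[...,2]>50)&(W[...,2]<68);print(rect(W[m2]))
cv2.imwrite('pics/t26a.png',cv2.resize(cv2.cvtColor(col,cv2.COLOR_RGB2BGR)[110:200,200:300],None,fx=6,fy=6,interpolation=cv2.INTER_CUBIC))
E
```

```text
tz [-0.022  0.023 -0.999] tx [0.202 0.979 0.018] ty [ 0.979 -0.202 -0.026] q [0.377 0.463 1.531 0.032 1.16  0.568] [479.  282.  159.8] w 46.1 t 63.2 F [-1.1  0.5 -0. ]
133 [676.7, 11.2, 54.5, 18.9, -15.4] [ 84.86296125 104.66482186 109.43597364]
[676.8, 10.4, 130.8, 129.0, 84.2]
```

View pics/w26.png

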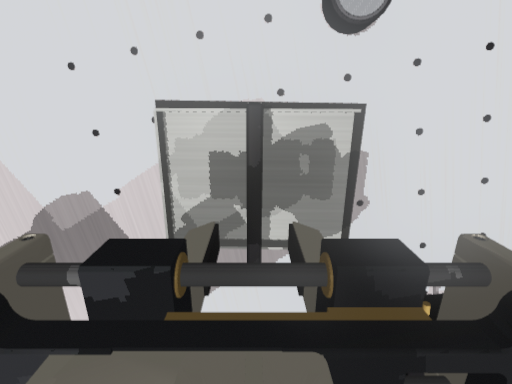

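View pics/t26a.png

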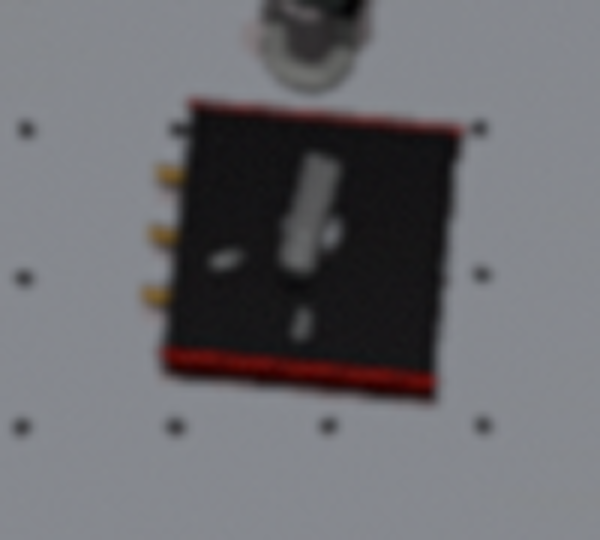

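View pics/s26.png

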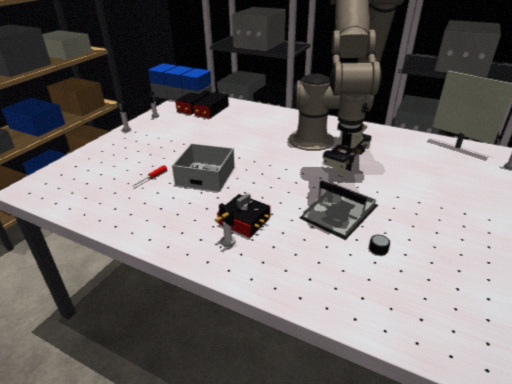

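```bash
python3 - <<'E'
from h import *
go(676.7,10.9,150,164.6)
E
```

```text
shift [-225.6  248.6   -1.2] spin -86.3 from [478.9 282.  159.5] yaw 78.3 q6 -74 t 63.4 w 45.9 F [0.3 0.5 0.1] tilt 1.85
```

>>> carry_out(
  motion=[
    [0.5,-10,11,-20,-8],
    [0.5,-35,38,-20,-17],
    [0.5,-60,66,-20,-26],
    [0.5,-85,94,-20,-35],
    [0.5,-110,121,-20,-44],
    [0.5,-135,149,-20,-53],
    [0.5,-160,176,-20,-62],
    [0.5,-185,204,-20,-71],
    [0.5,-210,231,-20,-80],
    [0.5,-226,249,-20,-86.3],
  ],
)

```text
time: 64.6
tool_pos: [677.8, 8.3, 167.3]
tcp_rot: [3.126, -0.03, 2.877]
contact_force: [0.6, 0.7, 0.0]
grip_width: 46.0
```

```bash
python3 - <<'E'
from h import *
go(676.7,10.9,120,164.6);c=cap('wrist','w27.png');cap('scene','s27.png');st()
E
```

```text
shift [ 0.3  1.5 47.3] spin 0.2 from [677.8   8.3 167.3] yaw 164.8 q6 -74 t 64.6 w 46.0 F [0.6 0.7 0. ] tilt 1.93
tz [-0.024  0.022 -0.999] tx [-0.963  0.266  0.03 ] ty [0.267 0.964 0.015] q [-0.111  0.688  1.105  0.02   1.375 -1.416] [678.    7.5 166.9] w 46.1 t 64.7 F [ 0.2 -0.3 -0.3]
```

View pics/w27.png

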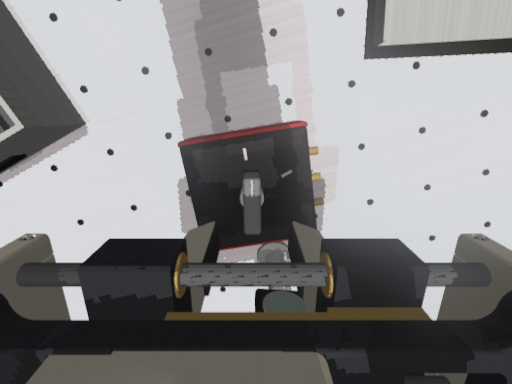

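View pics/s27.png

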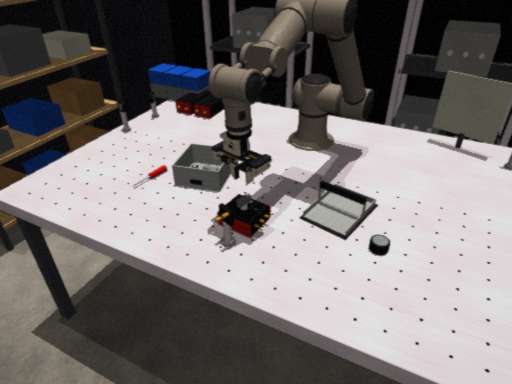

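```bash
python3 - <<'E'
from h import *
go(676.7,10.9,88,164.6)
E
```

```text
shift [-0.2  1.7 79. ] spin -0.0 from [678.    7.5 166.9] yaw 164.6 q6 -74 t 64.7 w 46.1 F [ 0.2 -0.3 -0.3] tilt 1.9
```

>>> carry_out(
  motion=[
    [0.5,0,2,20,0],
    [0.5,0,2,45,0],
    [0.5,0,2,65,0],
    [0.5,0,2,76,0],
    [0.5,0,2,79,0],
    [0.5,0,2,79,0],
    [0.5,0,2,79,0],
  ],
)

```text
time: 65.58
tool_pos: [677.1, 11.2, 89.0]
tcp_rot: [3.126, -0.028, 2.872]
contact_force: [0.6, -0.3, 0.4]
grip_width: 45.8
```

>>> carry_out(
  motion=[
    [1,0,0,0,0],
    [1,0,0,0,0],
    [1,0,0,0,0],
    [1,0,0,0,0],
    [1,0,0,0,0],
    [1,0,0,0,0],
  ],
)

```text
time: 66.32
tool_pos: [676.4, 8.9, 89.1]
tcp_rot: [3.13, -0.029, 2.871]
contact_force: [-3.3, -7.8, 1.7]
grip_width: 16.0
```

```bash
python3 - <<'E'
from h import *
go(676.7,10.9,88,164.6);st();c=cap('top')
cv2.imwrite('pics/t28a.png',cv2.resize(cv2.cvtColor(c['color'],cv2.COLOR_RGB2BGR)[120:320,260:460],None,fx=3,fy=3,interpolation=cv2.INTER_CUBIC))
cap('scene','s28.png');b=cv2.imread('pics/s28.png');cv2.imwrite('pics/s28a.png',cv2.resize(b[120:270,160:360],None,fx=3.5,fy=3.5,interpolation=cv2.INTER_CUBIC))
E
```

```text
shift [0.2 2.  1.2] spin -0.1 from [676.4   8.9  89.1] yaw 164.5 q6 -74 t 66.3 w 16.0 F [-3.3 -7.8  1.7] tilt 1.78
tz [-0.024  0.019 -1.   ] tx [-0.963  0.267  0.029] ty [0.267 0.964 0.012] q [-0.108  0.752  1.204  0.018  1.212 -1.415] [676.4   8.9  89.1] w 16.0 t 66.33 F [-3.3 -7.8  1.7]
```

View pics/s28a.png

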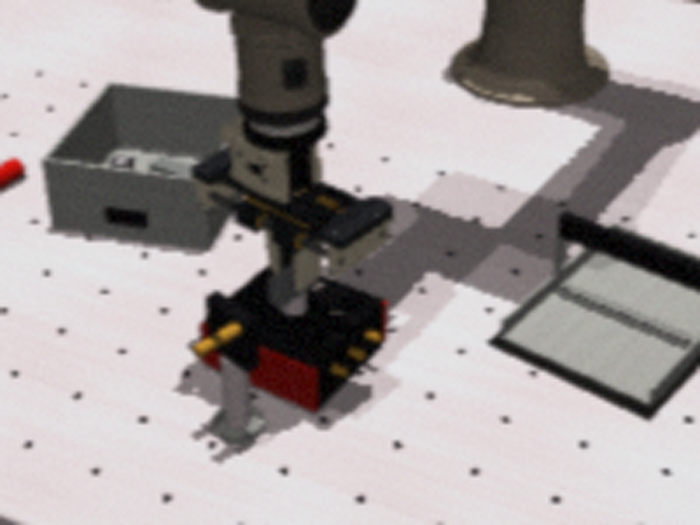

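View pics/t28a.png

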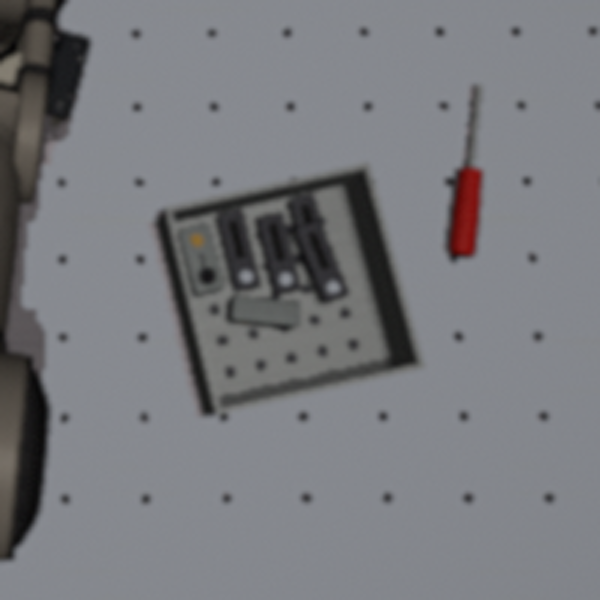

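>>> carry_out(
  motion=[
    [1,0,0,3,0],
    [1,0,0,6,0],
    [1,0,0,8,0],
    [1,0,0,9,0],
    [1,0,0,9,0],
    [1,0,0,9,0],
  ],
)

```text
time: 67.18
tool_pos: [676.5, 8.7, 82.1]
tcp_rot: [3.13, -0.027, 2.871]
contact_force: [-4.4, -2.2, 12.7]
grip_width: 16.0
```

>>> carry_out(
  motion=[
    [1,0,0,2,6],
    [1,0,0,2,13],
    [1,0,0,2,20],
    [1,0,0,2,27],
    [1,0,0,2,34],
    [1,0,0,2,41],
    [1,0,0,2,48],
    [1,0,0,2,54],
    [1,0,0,2,59],
    [1,0,0,2,61],
  ],
)

```text
time: 68.42
tool_pos: [678.9, 10.7, 82.4]
tcp_rot: [-3.131, -0.023, 1.806]
contact_force: [2.8, 4.5, 8.8]
grip_width: 15.9
```

```bash
python3 - <<'E'
from h import *
go(676.7,10.9,88,105);st();print(bot.get_obs()['moment'])
E
```

```text
shift [ 0.9 -2.2 -5.5] spin -1.5 from [678.9  10.7  82.4] yaw 103.5 q6 -14 t 68.4 w 15.9 F [2.8 4.5 8.8] tilt 1.47
tz [-0.016  0.02  -1.   ] tx [-0.233  0.972  0.023] ty [ 0.972  0.233 -0.011] q [-0.106  0.758  1.212  0.02   1.19  -0.349] [678.9  10.7  82.4] w 15.9 t 68.42 F [2.8 4.5 8.8]
[ 0.94283803 -0.77052775  0.39637077]
```

>>> carry_out(
  motion=[
    [1,0,0,0,0],
    [1,0,0,-4,0],
    [1,0,0,-7,0],
    [0.8,0,0,-7,0],
    [0.6,0,0,-7,0],
    [0.6,0,0,-7,0],
    [0.6,0,0,-20,0],
    [0.6,0,0,-50,0],
    [0.6,0,0,-80,0],
    [0.6,0,0,-80,0],
  ],
)

```text
time: 69.68
tool_pos: [681.9, 8.8, 166.4]
tcp_rot: [-3.138, -0.021, 1.806]
contact_force: [-0.1, 0.4, -0.9]
grip_width: 37.0
```

>>> carry_out(
  motion=[
    [0.6,0,0,-30,0],
    [0.6,0,-40,-60,0],
    [0.6,0,-90,-60,0],
    [0.6,0,-140,-60,0],
    [0.6,0,-190,-60,0],
    [0.6,0,-200,-60,0],
    [0.6,0,-200,-60,0],
  ],
)

```text
time: 70.55
tool_pos: [488.3, -39.1, 227.4]
tcp_rot: [-3.139, -0.021, 1.805]
contact_force: [-0.3, -0.2, 0.0]
grip_width: 36.5
```

```bash
python3 - <<'E'
from h import *
st();c=cap('top','t30.png');W=cloud(c)
m=(abs(W[...,0]-678)<60)&(abs(W[...,1]-12)<55)&(W[...,2]>78)&(W[...,2]<125)
if m.sum()>10: print(m.sum(),rect(W[m]),np.percentile(W[m][:,2],[5,50,95]))
blobs(c,zmax=150)
cap('scene','s30.png')
E
```

```text
tz [-0.008  0.02  -1.   ] tx [-0.232  0.972  0.021] ty [ 0.973  0.232 -0.003] q [-0.248  0.283  1.608  0.018  1.263 -0.488] [488.3 -39.1 227.4] w 36.5 t 70.55 F [-0.3 -0.2  0. ]
153 [675.3, 10.4, 52.8, 18.6, -79.3] [ 81.78372346 103.84944227 109.25024725]
[251. 109.] 347 rect [781.9, 12.2, 54.9, 34.8, 88.4] z50/98 [113.9 142. ] col [44. 43. 44.]
[248. 146.] 1583 rect [677.7, 16.5, 146.7, 128.1, 84.7] z50/98 [ 59.3 106.4] col [36. 32. 32.]
[415. 185.] 331 rect [606.5, -462.4, 168.9, 26.7, -8.3] z50/98 [19.9 27.8] col [102.  40.  39.]
[100. 176.] 388 rect [606.5, 447.5, 59.8, 57.8, -42.8] z50/98 [35.1 41. ] col [62. 63. 66.]
[355. 210.] 2674 rect [485.2, -274.8, 192.7, 191.8, 12.2] z50/98 [36.2 91.9] col [64. 64. 64.]
[151. 228.] 1659 rect [477.6, 285.3, 226.8, 178.6, -13.0] z50/98 [12.4 98.2] col [82. 83. 82.]
[159. 193.] 142 rect [559.1, 278.3, 66.8, 52.4, 73.3] z50/98 [ 9.6 13.8] col [109. 109. 108.]
[352. 204.] 258 rect [525.5, -277.3, 75.5, 31.9, 9.3] z50/98 [19.4 26. ] col [52. 52. 54.]
[166. 206.] 67 rect [520.8, 256.3, 78.4, 18.7, -43.3] z50/98 [ 9.5 13.6] col [111. 112. 110.]
```

View pics/t30.png

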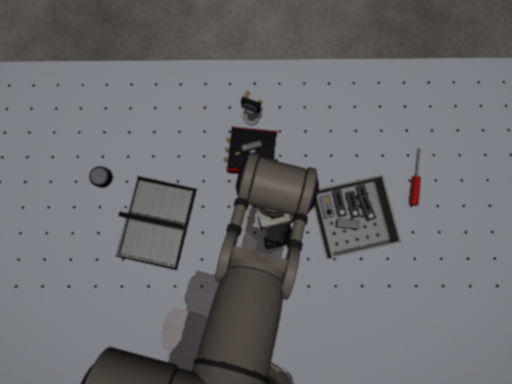

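View pics/s30.png

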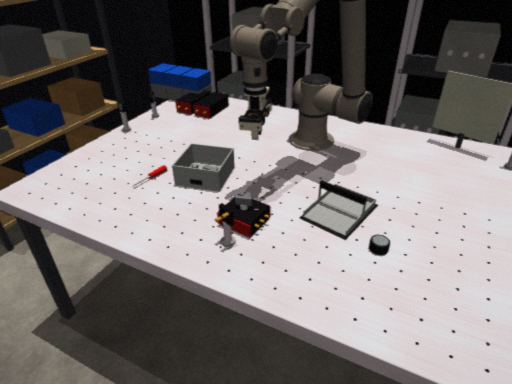

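```bash
python3 - <<'E'
from plant import bot
print(bot.close_job())
E
```

```text
the job is handed in; nothing more can be done
None
```

The job is handed in at about 70 s, and my last checks found every piece in the tub, the tray on its mat and the knob turned and up. No verdict was reported.

**What I did**
- I found four loose pieces (three feet and one clamp), put them on the tray and lifted it by its bar with all six aboard. A trial of whether the tool could be tilted meant setting it back on its mat once. That trial showed it could not tilt usefully, and joint 3 briefly read 0.037 rad against its 0.04 limit.
- I rested the tray across the tub's rim, gripped its side wall as a hinge and tipped it over the near rim, to about 50° by my estimate, until it was empty. I then levelled it on the rim, took it back by the bar and set it on the mat.
- I pressed the knob 7 mm down, turned it clockwise to its stop, let it rise and moved the arm clear.

**Last checks**
- **Pieces:** the top view shows all six (two clamps, four feet) in the tub and none on the bench.
- **Tray:** it lies flat on the mat. Its centre is about 2 mm from the mat's, and its direction is within about 0.03 rad.
- **Knob:** its top is back at about 109 mm, the same as before pressing. The camera gives about 1.28 rad of turn and the tool yaw gave about 1.23. Both are a little over the 1.2 rad stop, which I put down to measurement error.
- **Bystanders:** the mirror mount, lens cell and screwdriver are within about 3 mm of where they started, which is within measurement error.

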